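Load the soil-sample changer with its advance lever

TASK

Change the samples in the changer: stand its two spent, white-lidded jars in the blue tray, and load every purple-lidded sample jar from the bench, upright in a pocket with its bar code facing straight outward from the turntable. Jars go in and out only through the open bay at the front (start with the spent jar that stands there); to bring up the next pocket swing the sprung advance lever to its stop and let it spring back, and finish with all the jars under the hood, the bay empty and the table indexed. Turn the table only with the lever, grip the glass jars gently (no more than 40 N), and leave the two bottles and the beaker alone.

Things in the scene. Friction and masses are not known exactly. Their poses are not given: they have to be found in the camera images.
- changer: Cream sample changer, 278 mm wide, standing fast. Origin: on the turntable's vertical axis at bench height; z up, own -x points out of its open front, roughly to the robot. A hood (roof 118 to 124 mm above the bench, clear) covers all at own x > -0.053, so only the front pocket (the bay) is open from above; behind own x 0.138 an instrument block 165 mm high.
- axis (a point): Centre of the aluminium turntable (radius 122 mm) at deck height, 34 mm above the bench. Six pockets 60 deg apart, centres 85 mm from the axis, each a flat spot among four domed pins (8 mm thick, 14 mm high, 33 mm from the pocket's centre, at 45 deg to the outward direction; 3 mm play round a jar). A red dash on the rim by each pocket shows where the code faces. The hub rises 20 mm.
- bay (a point): Centre of the floor of the loading bay, where a pocket stands whenever the table is indexed: 85 mm from the axis along the changer's -x, 34 mm above the bench. Axes as the changer's, so outward here is its -x. Two red strokes on the base mark it.
- advance_lever (a joint): Sprung advance lever, rad: 0 at rest, 1.117 at its stop. Turns about the turntable's axis, growing anticlockwise from above; at 0 the knob lies 198 deg anticlockwise from the changer's +x. A full swing takes the table one pocket (60 deg) along, after 0.07 rad idle; let go, the lever springs back in about 1 s and the table stays. Pushing the knob takes 2 to 6 N.
- lever_knob (a point): Middle of the lever's upright red knob, a cylinder 22 mm thick reaching from 53 to 115 mm above the bench, 180 mm from the turntable's axis; this point is 90 mm above the bench and moves with the lever. It can be pinched or pushed from above.
- turntable (a joint): Angle of the turntable in rad, 0 at the start, growing anticlockwise seen from above; each full stroke of the lever adds 1.047. It is held by friction only and turns without end.
- jar1: Sample jar, amber glass with a purple lid: a cylinder 52 mm in diameter and 76 mm high, about 0.2 kg, bottom-heavy. Origin: centre of its underside, z up. Its bar-code panel (white with black bars) and the white T-shaped pointer on the lid face its own +x. It stands on the bench at the start; 3 to 5 of the five jars are present.
- jar2: Sample jar, amber glass with a purple lid: a cylinder 52 mm in diameter and 76 mm high, about 0.2 kg, bottom-heavy. Origin: centre of its underside, z up. Its bar-code panel (white with black bars) and the white T-shaped pointer on the lid face its own +x. It stands on the bench at the start; 3 to 5 of the five jars are present.
- jar3: Sample jar, amber glass with a purple lid: a cylinder 52 mm in diameter and 76 mm high, about 0.2 kg, bottom-heavy. Origin: centre of its underside, z up. Its bar-code panel (white with black bars) and the white T-shaped pointer on the lid face its own +x. It stands on the bench at the start; 3 to 5 of the five jars are present.
- jar4: Sample jar, amber glass with a purple lid: a cylinder 52 mm in diameter and 76 mm high, about 0.2 kg, bottom-heavy. Origin: centre of its underside, z up. Its bar-code panel (white with black bars) and the white T-shaped pointer on the lid face its own +x. It stands on the bench at the start; 3 to 5 of the five jars are present.
- jar5: Sample jar, amber glass with a purple lid: a cylinder 52 mm in diameter and 76 mm high, about 0.2 kg, bottom-heavy. Origin: centre of its underside, z up. Its bar-code panel (white with black bars) and the white T-shaped pointer on the lid face its own +x. It stands on the bench at the start; 3 to 5 of the five jars are present.
- spent1: Spent jar, the same size as the sample jars (52 mm in diameter, 76 mm high, about 0.2 kg) but with a white lid and a black pointer. It stands in the loading bay at the start. Origin: centre of its underside, z up, pointer towards +x.
- spent2: Second spent jar, like spent1. At the start it stands under the hood in the pocket that the next full stroke of the lever brings to the bay. Origin: centre of its underside, z up, pointer towards +x.
- tray: Loose blue tray, 110 mm (its own x) by 160 mm (its own y) outside, 22 mm high, walls and floor 4 mm thick: room for two jars side by side. Origin: centre of its underside.
- bottle1: Bystander: clear bottle with purple cap, 70 mm in diameter, 140 mm high. Origin: centre of its underside.
- bottle2: Bystander: clear bottle with blue cap, 86 mm in diameter, 176 mm high. Origin: centre of its underside.
- beaker: Bystander: glass beaker, 90 mm in diameter, 125 mm high. Origin: centre of its underside.
There are look-alikes about, which are no part of the job. What is shaped like the jar3 but yellow is not meant.

How it is judged:
By the outcome, as a careful person would: the job done as asked, in the order asked, and still so for the second after the job is handed in, with the robot touching nothing.
Of jar1, jar2, jar3, jar4, jar5 only 3 to 5 are there at a start; the rules pass over those that are not, and their reading is None.
At some moment in a run one of jar1, jar2, jar3, jar4, jar5, tray may be knocked a few centimetres aside while the robot is not near it.
It also fails if it takes over 210 s, if anything falls off the work surface, if the arm or the gripper's body presses on something with over 40 N, if the wrist force passes 120 N, or if a joint passes its speed limit or range.

ROBOT

A 7-joint arm with a two-finger parallel gripper is mounted at the origin on the work surface. World frame = base frame: x ahead of the robot, y to its left, z up, the work surface at z = 0. Lengths are in m, angles in rad, forces in N, time in s.
With the tool pointing down it reaches from about 0.4 to 0.85 m from the base axis. Payload 10.4 kg.
Tool frame: the origin (TCP) lies at the very end of the fingers, on their centre line; the grasp point (between the pads) lies 19 mm behind it; z points along the fingers, y is the line along which they close (so a half turn about z gives the same grasp; the last joint's range is limited). The gripper opens to 87 mm and grips with 3 to 60 N. Pads are 19 mm wide; open, the fingers measure 117 mm over their backs; the gripper's body (75 mm by 190 mm) begins 51 mm behind the grasp point.
Start: joints at [-1.286, 0.332, -0.065, 1.46, 0.022, 1.35, -0.088], TCP at [0.189, 0.596, 0.223] pointing down, gripper open.
Joint ranges: [-2.6, 2.6], [-0.5, 2.12], [-1.47, 1.34], [0.16, 2.42], [-1.27, 4.41], [0.06, 2.06], [-2.6, 2.6]. Speed limits (rad/s): [2.22, 2.22, 2.79, 2.79, 3.14, 3.14, 3.14].

INTERFACE

Orientations are given as a unit quaternion [x, y, z, w].
In Python, from bench import status, camera, order gives the robot as it stands.
- The arm moves only by the tool jog_arm, never from a script. Its argument "plan" is a list of rows, each a list of 7 numbers: the turn, a rotation vector about the tool's x, y, z in rad, then the shift along the tool's x, y, z in mm, then the opening, from -1 (shut) to 1 (fully open). A call has 1 to 12 rows; each row is the pose to reach, as a shift and turn from the pose commanded when the call began, along the tool's axes at that moment; what a row does not reach only later rows make up. A row lasts 1/10 s, in which the tool goes at most 50 mm and 8.59 degrees, less where a joint would pass 70% of its speed; a pose out of reach is approached as far as the arm can. A call with a gripper value outside its range is refused whole. The fingers move at their own pace and stop on an object; "squeeze" is the grip in N (left out, the last holds). Time passes only in rows, so rows that repeat a pose let the fingers close. It gives the time, the measured TCP pose, the force, the opening and the grip force at its end, in the units of the state.
- status.read_state(): the state, without advancing time (a new reading comes with each control period).
- camera(name): name is "side" or "top" or "wrist"; returns a dict with "image" (420x560x3 uint8, red, green, blue), "z_map" (420x560 float32, m along the optical axis (not along the pixel's ray), 0 where there is no reading), "fx", "fy", "cx", "cy" (pixels), "world_from_camera" (4x4, takes a point from camera to world coordinates); the wrist camera has in their place "mount" (4x4, takes a point from camera to tool coordinates, whose origin is the TCP and whose axes are the flange's). Camera axes: x right, y down, z forward; pixel columns grow to the right and rows downward; lengths in m; the calibration is good to about 2 mm. A picture is of the moment at which its call begins: read the wrist's pose just before it.
- order.close_job(): hands the job in; it is judged then, once.
The state is a dict: "time": time; "joint_positions": joint angles; "joint_vel": joint speeds; "joint_torque": joint torques, N m; "ee_pos": TCP position; "eef_rot": TCP orientation; "ft_force": force on the tool from outside, world axes, zero at the start; "torque": the same for the moment, N m; "width": finger opening in m; "grip_force": force on a finger pad.
Only numpy, scipy, OpenCV 4.12 (cv2) and the standard library are available. Lean on these libraries where they do the work, as an engineer would, in place of code of your own. Each camera call takes 0.05 s, during which the arm holds its last target. There are 200 camera calls.

## Working session

There is one attempt and no reset: what is moved stays moved. The work goes in short steps, Python scripts to look and compute and a tool call to move; the robot and the scene stay as the last step left them, time stands still between calls to the robot, and variables do not carry over. Pictures are saved under pics/ and viewed, at most 14 in all, crops included, and the job is handed in when it is done.

Besides the shell and the picture viewer there is one more tool, called after "Emit:" as a command line: name --pt "numbers of a row" for each row, then --argument value for the rest. jog_arm: Moves the arm, as the interface text tells. Its arguments: {"type":"object","properties":{"plan":{"type":"array"},"squeeze":{"type":"number"}},"required":["plan"]}

```bash
ls; mkdir -p pics; python3 - <<'E'
from bench import status,camera
import cv2
print(status.read_state())
for n in("side","top"):
    c=camera(n);cv2.imwrite(f"pics/{n}0.png",cv2.cvtColor(c["image"],cv2.COLOR_RGB2BGR));print(n,c["fx"],c["fy"],c["cx"],c["cy"],c["world_from_camera"])
print(camera("wrist")["mount"])
E
```

```text
pics
{'time': 0.0, 'joint_positions': array([-1.28557687,  0.33287279, -0.0647158 ,  1.46095154,  0.0215996 ,
        1.34989304, -0.08848973]), 'joint_vel': array([-0.00020439,  0.0001142 ,  0.00020315, -0.00028652,  0.0006446 ,
       -0.00109785,  0.00045181]), 'joint_torque': array([ 1.67696521e-04, -6.23273849e+01,  2.45356921e-02, -3.89875531e+01,
       -6.14633015e-02,  3.97558033e-02,  1.13331339e-04]), 'ee_pos': array([0.18924149, 0.59525117, 0.22174852]), 'eef_rot': array([ 1.53279880e-01,  9.88182558e-01, -7.10138273e-04, -7.93024624e-05]), 'ft_force': array([-0.86251133,  0.71918993,  0.86297897]), 'torque': array([0.01430524, 0.01678609, 0.01931761]), 'grip_force': 0.0, 'width': 0.08712899980066993}
side 492.3272478888309 492.3272478888309 280.19524720510265 211.98943432914825 [[ 0.69845231 -0.35739183  0.62002859 -0.37173066]
 [-0.71565496 -0.35065102  0.60405449 -0.77572688]
 [ 0.00152952 -0.86562979 -0.50068226  0.79132739]
 [ 0.          0.          0.          1.        ]]
top 386.85818401978406 386.85818401978406 279.6716459785161 212.37265802428848 [[-0.07186346 -0.97692747  0.2011178   0.24914644]
 [-0.99740803  0.07111204 -0.01096818  0.05696884]
 [-0.00358678 -0.20138472 -0.97950566  1.34769131]
 [ 0.          0.          0.          1.        ]]
[[-8.43023800e-04 -9.70337829e-01 -2.41751497e-01  6.57498799e-02]
 [ 9.99999523e-01 -6.98797108e-04 -6.82329299e-04  1.19648309e-04]
 [ 4.93154684e-04 -2.41751957e-01  9.70337956e-01 -1.61364169e-01]
 [ 0.00000000e+00  0.00000000e+00  0.00000000e+00  1.00000000e+00]]
```

View pics/top0.png

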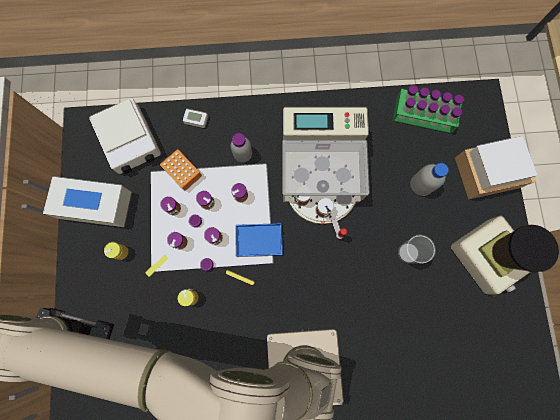

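View pics/side0.png

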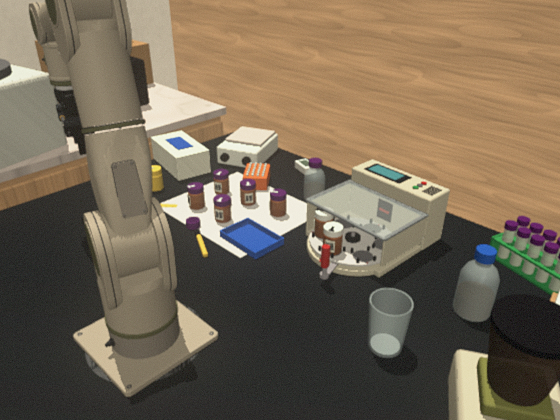

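The top view shows five tall purple-lidded jars near (169,205), (205,199), (239,192), (176,241) and (212,236), with loose small lids at (195,221) and (207,265). The tray is at (259,240), the changer at (325,190) and its knob at (343,233). The side view agrees.

```bash
cat > h.py <<'E'
import numpy as np, cv2
from scipy.spatial.transform import Rotation as R
from bench import status, camera
def pose(s=None):
    s=s or status.read_state(); T=np.eye(4); T[:3,:3]=R.from_quat(s["eef_rot"]).as_matrix(); T[:3,3]=s["ee_pos"]; return T
def cam(n):
    T=pose(); c=camera(n)
    c["W"]=T@c["mount"] if n=="wrist" else c["world_from_camera"]
    v,u=np.mgrid[:420,:560]; z=c["z_map"]
    P=np.stack([(u-c["cx"])/c["fx"]*z,(v-c["cy"])/c["fy"]*z,z],-1)
    c["P"]=P@c["W"][:3,:3].T+c["W"][:3,3]; c["P"][z==0]=np.nan; return c
def ray(c,u,v,h):
    "world xy of pixel at height h"
    d=c["W"][:3,:3]@np.array([(u-c["cx"])/c["fx"],(v-c["cy"])/c["fy"],1]); o=c["W"][:3,3]
    return (o+d*(h-o[2])/d[2])
def proj(c,p):
    q=np.linalg.inv(c["W"])@np.append(p,1); return c["fx"]*q[0]/q[2]+c["cx"],c["fy"]*q[1]/q[2]+c["cy"]
def save(c,n,box=None,k=1):
    im=cv2.cvtColor(c["image"],cv2.COLOR_RGB2BGR)
    if box: x0,y0,x1,y1=box; im=im[y0:y1,x0:x1]
    cv2.imwrite("pics/"+n,cv2.resize(im,None,fx=k,fy=k,interpolation=cv2.INTER_CUBIC))
def down(yaw):
    "tool pointing down, tool y axis along world angle yaw"
    y=np.array([np.cos(yaw),np.sin(yaw),0]); z=np.array([0,0,-1.]); return np.stack([np.cross(y,z),y,z],1)
def go(xyz,yaw,T=None):
    "shift mm and turn in current tool axes; picks nearer half turn"
    T=pose() if T is None else T; best=None
    for k in(0,np.pi):
        r=R.from_matrix(T[:3,:3].T@down(yaw+k)).as_rotvec()
        if best is None or np.linalg.norm(r)<np.linalg.norm(best): best=r; D=down(yaw+k)
    s=T[:3,:3].T@(np.array(xyz)-T[:3,3])*1000
    print("turn",best.round(3),"shift",s.round(1)); N=np.eye(4);N[:3,:3]=D;N[:3,3]=xyz;return N
def blobs(mask,P,hmin,hmax,amin):
    m=(mask&(P[...,2]>hmin)&(P[...,2]<hmax)).astype(np.uint8)
    n,l,s,ce=cv2.connectedComponentsWithStats(m)
    return [(ce[i],s[i,4],l==i) for i in range(1,n) if s[i,4]>=amin]
def hsv(c): return cv2.cvtColor(c["image"],cv2.COLOR_RGB2HSV).astype(int)
def purple(c):
    h=hsv(c); return (h[...,0]>130)&(h[...,0]<165)&(h[...,1]>80)&(h[...,2]>25)
E
python3 - <<'E'
from h import *
for n,a in(("top",25),("side",20)):
    c=cam(n);H=hsv(c);print(n)
    for ce,A,m in blobs(purple(c),c["P"],.0,.2,a): print("purple",ce.round(),A,np.nanmedian(c["P"][m],0).round(3))
    red=((H[...,0]<6)|(H[...,0]>174))&(H[...,1]>150)&(H[...,2]>90)
    for ce,A,m in blobs(red,c["P"],.0,.2,6): print("red",ce.round(),A,np.nanmedian(c["P"][m],0).round(3),np.nanmax(c["P"][m],0).round(3))
    blue=(H[...,0]>100)&(H[...,0]<125)&(H[...,1]>150)
    for ce,A,m in blobs(blue,c["P"],.0,.03,100): print("blue",ce.round(),A,np.nanmedian(c["P"][m],0).round(3), cv2.minAreaRect(c["P"][m][:,:2].astype(np.float32)))
E
```

```text
top
purple [412.  90.] 83 [ 0.905 -0.45   0.111]
purple [424.  92.] 82 [ 0.893 -0.488  0.112]
purple [435.  94.] 79 [ 0.88  -0.526  0.113]
purple [447.  97.] 84 [ 0.869 -0.563  0.112]
purple [458.  99.] 85 [ 0.857 -0.602  0.111]
purple [410. 102.] 74 [ 0.857 -0.435  0.112]
purple [422. 105.] 75 [ 0.846 -0.473  0.112]
purple [433. 107.] 76 [ 0.834 -0.511  0.112]
purple [445. 110.] 76 [ 0.821 -0.548  0.112]
purple [456. 112.] 78 [ 0.811 -0.588  0.112]
purple [238. 139.] 142 [0.755 0.162 0.14 ]
purple [239. 190.] 152 [0.598 0.174 0.077]
purple [203. 198.] 153 [0.58  0.298 0.076]
purple [168. 203.] 154 [0.57  0.418 0.077]
purple [195. 220.] 114 [0.514 0.339 0.024]
purple [212. 234.] 160 [0.455 0.275 0.077]
purple [175. 239.] 159 [0.448 0.392 0.076]
purple [206. 264.] 131 [0.36  0.304 0.024]
red [347. 114.] 15 [ 0.803 -0.2    0.17 ] [ 0.81  -0.193  0.172]
red [343. 231.] 38 [ 0.426 -0.155  0.115] [ 0.453 -0.145  0.119]
blue [259. 239.] 1373 [0.434 0.122 0.005] ((0.4337272047996521, 0.12024250626564026), (0.15912021696567535, 0.11411236226558685), 88.11058807373047)
side
purple [315. 162.] 104 [0.743 0.157 0.139]
purple [221. 172.] 72 [0.565 0.412 0.078]
purple [247. 184.] 89 [0.572 0.291 0.078]
purple [196. 187.] 88 [0.443 0.389 0.078]
purple [279. 194.] 115 [0.588 0.167 0.077]
purple [222. 199.] 99 [0.447 0.269 0.078]
purple [192. 222.] 113 [0.35  0.297 0.025]
purple [534. 233.] 847 [ 0.851 -0.498  0.111]
red [424. 183.] 9 [ 0.799 -0.198  0.169] [ 0.806 -0.192  0.173]
red [325. 256.] 174 [ 0.419 -0.16   0.091] [ 0.477 -0.098  0.12 ]
blue [252. 238.] 764 [0.433 0.122 0.007] ((0.4293765723705292, 0.11849745362997055), (0.15602588653564453, 0.11164937913417816), 88.60225677490234)
```

```bash
python3 - <<'E'
from h import *
print(pose().round(3))
N=go((.50,.30,.36),np.pi/2); go((.50,-.08,.36),np.pi/2,N)
E
```

```text
[[-0.953  0.303 -0.     0.189]
 [ 0.303  0.953 -0.001  0.595]
 [-0.    -0.001 -1.     0.222]
 [ 0.     0.     0.     1.   ]]
turn [-0.001 -0.    -0.308] shift [-385.6 -187.6 -137.7]
turn [0. 0. 0.] shift [  -0. -380.    0.]
```

Emit:
jog_arm --pt "-0.001 0 -0.308 -386 -188 -138 1" --pt "-0.001 0 -0.308 -386 -188 -138 1" --pt "-0.001 0 -0.308 -386 -188 -138 1" --pt "-0.001 0 -0.308 -386 -188 -138 1" --pt "-0.001 0 -0.308 -386 -188 -138 1" --pt "-0.001 0 -0.308 -386 -188 -138 1" --pt "-0.001 0 -0.308 -386 -188 -138 1" --pt "-0.001 0 -0.308 -386 -188 -138 1" --pt "-0.001 0 -0.308 -386 -188 -138 1" --pt "-0.001 0 -0.308 -386 -188 -138 1" --pt "-0.001 0 -0.308 -386 -188 -138 1" --pt "-0.001 0 -0.308 -386 -188 -138 1"

```text
time: 1.45
ee_pos: [0.4992, 0.3007, 0.36]
eef_rot: [-0.001, 1.0, 0.001, -0.0]
ft_force: [-1.4, 0.8, 0.3]
width: 0.0869
grip_force: 0.0
```

```bash
cat > lids.py <<'E'
from h import *
def lids(c,show=True):
    out=[]; P=c["P"]; img=c["image"].astype(int)
    for ce,A,m in blobs(purple(c),P,.055,.10,60):
        (u,v),r=cv2.minEnclosingCircle(np.argwhere(m)[:,::-1].astype(np.float32))
        z=np.nanmedian(P[m][:,2]); 
        pts=cv2.convexHull(np.argwhere(m)[:,::-1].astype(np.int32))
        M=np.zeros(m.shape,np.uint8); cv2.fillConvexPoly(M,pts,1)
        hull=np.argwhere(M>0); ctr=np.mean([ray(c,x,y,z)[:2] for y,x in hull],0)
        w=[(x,y) for y,x in hull if img[y,x].min()>120]
        a=None
        if len(w)>4:
            q=np.array([ray(c,x,y,z)[:2] for x,y in w])-ctr
            q=q[np.linalg.norm(q,axis=1)<.023]; g=q.mean(0); a=np.degrees(np.arctan2(g[1],g[0]))
            ev,V=np.linalg.eigh(np.cov(q.T)); b=np.degrees(np.arctan2(V[1,1],V[0,1]))
            out.append((ctr,z,a,b,len(q),np.linalg.norm(g)))
            if show: print(np.round((u,v)),ctr.round(4),round(z,4),"ang",a.round(1),"pca",b.round(1),len(q),round(np.linalg.norm(g),4))
    return out
E
python3 - <<'E'
from lids import *
c=cam("wrist");print(pose()[:3].round(3),c["fx"]); lids(c); save(c,"w1.png")
E
```

```text
[[-1.    -0.003 -0.001  0.499]
 [-0.003  1.     0.001  0.301]
 [ 0.001  0.001 -1.     0.36 ]] 371.731827549088
[363. 128.] [0.4444 0.3968] 0.075 ang 154.4 pca 161.1 149 0.0132
[259. 134.] [0.4509 0.2751] 0.0751 ang -153.2 pca -154.1 147 0.0131
[374. 226.] [0.5649 0.4169] 0.0749 ang -161.8 pca -158.0 141 0.0109
[279. 236.] [0.577  0.2979] 0.0749 ang -116.6 pca 52.9 137 0.0125
[186. 248.] [0.5901 0.184 ] 0.0747 ang 79.8 pca 117.3 118 0.0074
```

View pics/w1.png

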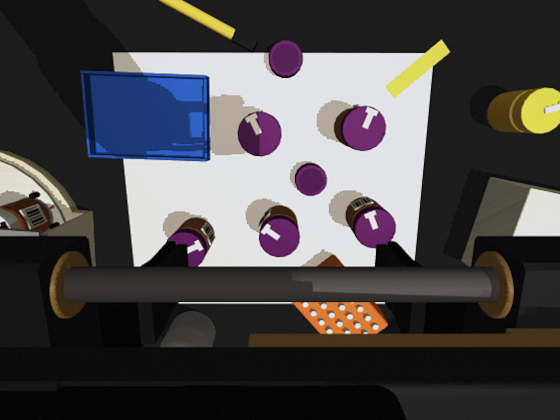

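The wrist view shows five lids with white T pointers, the tray at (150,115) and the loose lids at (285,58) and (311,179). I'll enlarge it to see which end of the T faces the code.

```bash
python3 - <<'E'
import cv2
im=cv2.imread("pics/w1.png"); cv2.imwrite("pics/w1z.png",cv2.resize(im[95:275,160:410],None,fx=3.2,fy=3.2,interpolation=cv2.INTER_CUBIC))
E
```

```text
(no output)
```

View pics/w1z.png

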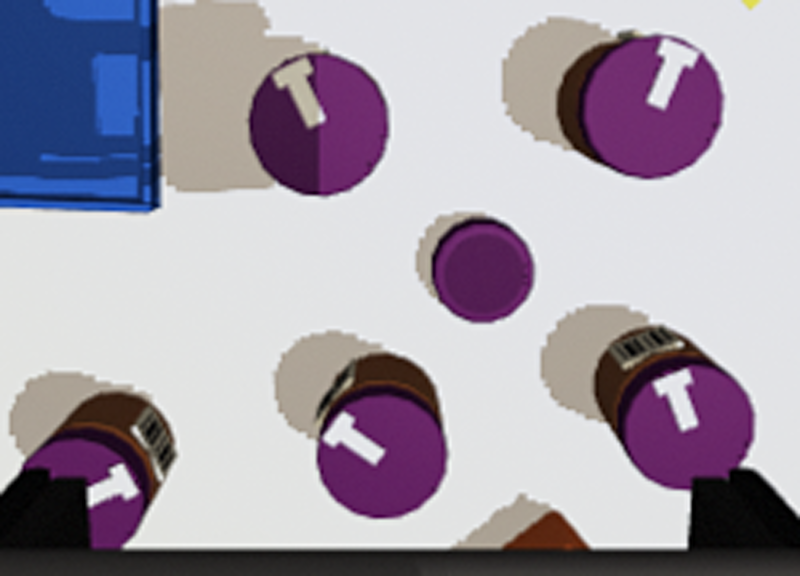

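Emit:
jog_arm --pt "0 0 0 0 -380 0 1" --pt "0 0 0 0 -380 0 1" --pt "0 0 0 0 -380 0 1" --pt "0 0 0 0 -380 0 1" --pt "0 0 0 0 -380 0 1" --pt "0 0 0 0 -380 0 1" --pt "0 0 0 0 -380 0 1" --pt "0 0 0 0 -380 0 1" --pt "0 0 0 0 -380 0 1" --pt "0 0 0 0 -380 0 1" --pt "0 0 0 0 -380 0 1"

```text
time: 2.6
ee_pos: [0.5005, -0.0782, 0.3598]
eef_rot: [-0.002, 1.0, 0.001, -0.0]
ft_force: [0.5, 0.7, 0.1]
width: 0.0867
grip_force: 0.0
```

```bash
python3 - <<'E'
from h import *
c=cam("wrist");print(pose()[:3].round(3)); save(c,"w2.png",(100,0,420,240),2.5)
H=hsv(c);np.savez("w2.npz",P=c["P"],W=c["W"],image=c["image"],fx=c["fx"],fy=c["fy"],cx=c["cx"],cy=c["cy"])
red=((H[...,0]<6)|(H[...,0]>174))&(H[...,1]>130)&(H[...,2]>60)
for ce,A,m in blobs(red,c["P"],.0,.2,6): print("red",ce.round(1),A,np.nanmedian(c["P"][m],0).round(4),np.nanmax(c["P"][m],0).round(3),cv2.minAreaRect(np.argwhere(m)[:,::-1].astype(np.float32)))
E
```

```text
[[-1.    -0.004 -0.     0.5  ]
 [-0.004  1.     0.001 -0.078]
 [ 0.     0.001 -1.     0.36 ]]
red [211.  109.5] 433 [ 0.4254 -0.1526  0.1133] [ 0.436 -0.145  0.116] ((211.0, 109.5), (19.0, 26.0), 90.0)
red [261.5 149.4] 45 [ 0.4748 -0.1036  0.0177] [ 0.48  -0.097  0.02 ] ((261.81097412109375, 149.20123291015625), (11.153586387634277, 6.846755504608154), 6.340190887451172)
red [260.5 157.5] 8 [ 0.4844 -0.1048  0.0337] [ 0.486 -0.104  0.035] ((260.5, 157.5), (3.0, 1.0), 90.0)
red [182.2 195.1] 8 [ 0.5348 -0.2104  0.0335] [ 0.536 -0.208  0.034] ((182.25001525878906, 195.25003051757812), (3.535533905029297, 1.4142134189605713), 45.0)
red [332.7 206.2] 6 [ 0.5492 -0.0083  0.0333] [ 0.551 -0.006  0.035] ((332.60003662109375, 206.2000274658203), (0.8944271206855774, 3.5777084827423096), 63.43495178222656)
red [474.5 228. ] 6 [0.5722 0.1729 0.0586] [0.573 0.176 0.06 ] ((474.5, 228.0), (5.0, 0.0), 180.0)
```

View pics/w2.png

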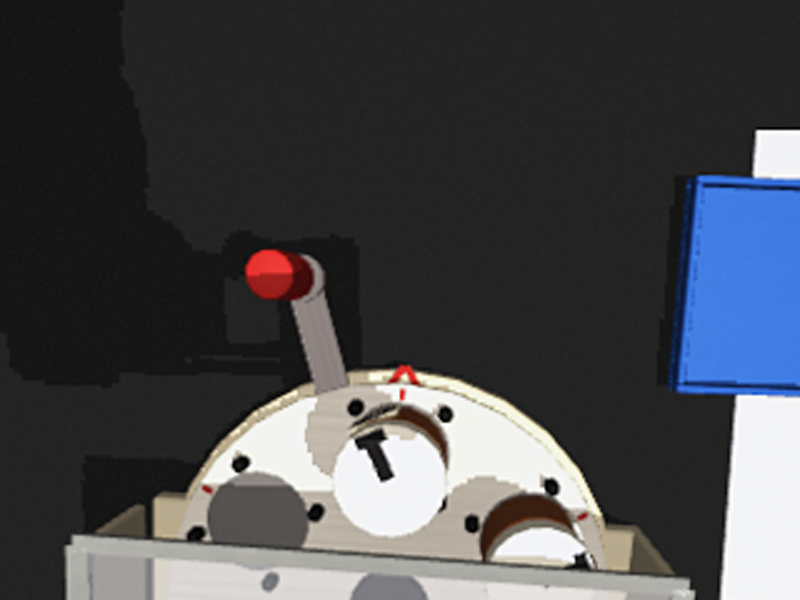

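The crossbar end of the T is the code side. The changer view shows spent1 in the bay at crop (390,467), the knob at (270,273) and the base marks at (403,375). I get the axis from the three rim dashes.

```bash
cat >> h.py <<'E'
AX=np.array([.6007,-.1131]); A0=np.radians(-4.1)
def ch(x,y): # changer -> world xy
    c,s=np.cos(A0),np.sin(A0); return AX+np.array([c*x-s*y,s*x+c*y])
YB=np.pi/2+A0  # tool-y yaw at bay
E
python3 - <<'E'
from h import *
c=dict(np.load("w2.npz"));P=c["P"];g=c["image"].astype(int)
print("bay",ch(-.085,0),"knob0",ch(*(.18*np.array([np.cos(np.radians(198)),np.sin(np.radians(198))]))))
m=(np.linalg.norm(P[...,:2]-ch(-.085,0),axis=-1)<.04)&(P[...,2]>.1)&(P[...,2]<.116)
print("spent1 lid",(P[m].min(0)+P[m].max(0))/2,np.median(P[m],0),m.sum())
m=(P[...,2]>.116)&(P[...,2]<.13)&(P[...,0]>.5)&(abs(P[...,1]+.1)<.11)
for y in np.arange(-.2,.0,.04):
    q=m&(abs(P[...,1]-y)<.01); print(y,P[q][:,0].min() if q.any() else None)
print("edge expected",[ (y,ch(-.053,0)[0]+ -np.tan(A0)*-1*0) for y in (0,)],ch(-.053,.1),ch(-.053,-.1))
print(status.read_state()["joint_positions"].round(2))
b=ch(-.085,0); N=go((*b,.2),YB); go((*b,.067),YB,N)
# tray from wrist? top
t=cam("top");H=hsv(t);bl=(H[...,0]>100)&(H[...,0]<125)&(H[...,1]>150)&(t["P"][...,2]>.016)
for ce,A,mm in blobs(bl,t["P"],.015,.03,30): print("rim",A,t["P"][mm].min(0),t["P"][mm].max(0),cv2.minAreaRect(t["P"][mm][:,:2].astype(np.float32)))
E
```

```text
bay [ 0.51591753 -0.10702272] knob0 [ 0.42597103 -0.15634105]
spent1 lid [ 0.51845835 -0.10694097  0.10785295] [ 0.51437861 -0.1063915   0.10898537] 1642
-0.2 0.5396370727276633
-0.16 0.542983252313707
-0.12 0.545499449141657
-0.07999999999999999 0.5484721426624257
-0.03999999999999998 0.5516216194091303
edge expected [(0, np.float64(0.54783563850466))] [ 0.55498538 -0.00956656] [ 0.54068589 -0.20905471]
[-0.4   0.01  0.47  1.55 -0.01  1.58  1.65]
turn [ 0.001 -0.     0.075] shift [-15.4 -29.  159.8]
turn [0. 0. 0.] shift [  0.   0. 133.]
```

Emit:
jog_arm --pt "0.001 0 0.075 -15 -29 160 0.7" --pt "0.001 0 0.075 -15 -29 160 0.7" --pt "0.001 0 0.075 -15 -29 160 0.7" --pt "0.001 0 0.075 -15 -29 160 0.7" --pt "0.001 0 0.075 -15 -29 195 0.7" --pt "0.001 0 0.075 -15 -29 230 0.7" --pt "0.001 0 0.075 -15 -29 265 0.7" --pt "0.001 0 0.075 -15 -29 293 0.7" --pt "0.001 0 0.075 -15 -29 293 0.7" --pt "0.001 0 0.075 -15 -29 293 0.7"

```text
time: 3.7
ee_pos: [0.5164, -0.1086, 0.0687]
eef_rot: [0.037, 0.999, 0.0, 0.001]
ft_force: [0.9, -0.7, 0.6]
width: 0.0742
grip_force: 0.0
```

Emit:
jog_arm --pt "0 0 0 0 0 0 -0.5" --pt "0 0 0 0 0 0 -0.5" --pt "0 0 0 0 0 0 -0.5" --pt "0 0 0 0 0 0 -0.5" --pt "0 0 0 0 0 0 -0.5" --pt "0 0 0 0 0 0 -0.5" --pt "0 0 0 0 0 0 -0.5" --pt "0 0 0 0 0 0 -0.5" --squeeze 20

```text
time: 4.5
ee_pos: [0.5159, -0.1087, 0.068]
eef_rot: [0.037, 0.999, 0.0, 0.001]
ft_force: [-1.2, 1.7, 7.6]
width: 0.0516
grip_force: 20.0
```

```bash
python3 - <<'E'
from h import *
T=pose(); L=T.copy(); L[2,3]=.19
N=go((.4352,.163,.19),YB,L); go((.4352,.163,.04),YB,L)
t=cam("top");H=hsv(t);bl=(H[...,0]>100)&(H[...,0]<125)&(H[...,1]>150)
for ce,A,mm in blobs(bl,t["P"],.0,.03,200): print("rim",A,cv2.minAreaRect(t["P"][mm][:,:2].astype(np.float32)),np.nanpercentile(t["P"][mm],[1,99],axis=0))
E
```

```text
turn [ 0.001  0.001 -0.003] shift [1.007e+02 2.649e+02 1.000e-01]
turn [ 0.001  0.001 -0.003] shift [100.9 264.8 150.1]
rim 1378 ((0.4341687560081482, 0.12041816860437393), (0.1593332141637802, 0.113722063601017), 87.77230834960938) [[3.78527373e-01 4.38997662e-02 3.30566751e-04]
 [4.85927772e-01 1.99251575e-01 2.56466301e-02]]
```

Emit:
jog_arm --pt "0 0 0 0 0 -20 -0.5" --pt "0 0 0 0 0 -50 -0.5" --pt "0 0 0 0 0 -90 -0.5" --pt "0 0 0 0 0 -122 -0.5" --pt "0 0 0 0 0 -122 -0.5"

```text
time: 5.05
ee_pos: [0.5174, -0.1098, 0.1933]
eef_rot: [0.038, 0.999, 0.0, 0.003]
ft_force: [0.4, -0.8, -2.8]
width: 0.0514
grip_force: 20.0
```

Emit:
jog_arm --pt "0 0 0 20 40 0 -0.5" --pt "0 0 0 35 85 0 -0.5" --pt "0 0 0 50 130 0 -0.5" --pt "0 0 0 66 175 0 -0.5" --pt "0 0 0 84 220 0 -0.5" --pt "0 0 0 96 252 0 -0.5" --pt "0 0 0 101 266 0 -0.5" --pt "0 0 0 101 266 30 -0.5" --pt "0 0 0 101 266 70 -0.5" --pt "0 0 0 101 266 105 -0.5" --pt "0 0 0 101 266 130 -0.5" --pt "0 0 0 101 266 140 -0.5"

```text
time: 6.25
ee_pos: [0.4323, 0.1624, 0.046]
eef_rot: [0.037, 0.999, -0.001, -0.002]
ft_force: [0.1, -0.9, -2.3]
width: 0.0513
grip_force: 20.0
```

Emit:
jog_arm --pt "0 0 0 0 0 0 -0.5"

```text
time: 6.35
ee_pos: [0.4334, 0.163, 0.0477]
eef_rot: [0.037, 0.999, -0.001, -0.001]
ft_force: [-0.4, 0.5, -2.4]
width: 0.0519
grip_force: 20.0
```

Lower 9 mm more, release, lift 150.

Emit:
jog_arm --pt "0 0 0 0 0 5 -0.5" --pt "0 0 0 0 0 9 -0.5" --pt "0 0 0 0 0 9 -0.5" --pt "0 0 0 0 0 9 0.45" --pt "0 0 0 0 0 9 0.45" --pt "0 0 0 0 0 9 0.45" --pt "0 0 0 0 0 9 0.45" --pt "0 0 0 0 0 -30 0.45" --pt "0 0 0 0 0 -80 0.45" --pt "0 0 0 0 0 -130 0.45" --pt "0 0 0 0 0 -150 0.45" --pt "0 0 0 0 0 -150 0.45"

```text
time: 7.55
ee_pos: [0.4362, 0.1645, 0.2026]
eef_rot: [0.037, 0.999, 0.002, 0.003]
ft_force: [0.1, 0.3, -0.1]
width: 0.0628
grip_force: 0.0
```

```bash
python3 - <<'E'
from lids import *
T=pose();print(T[:3].round(3))
c=cam("top")
for ce,A,m in blobs(purple(c),c["P"],.06,.1,25): print("purple",ce.round(),A,np.nanmedian(c["P"][m],0).round(3))
g=c["image"].astype(int); m=(c["P"][...,2]>.06)&(c["P"][...,2]<.095)&(g.min(-1)>150)
for ce,A,mm in blobs(m,c["P"],.06,.1,20): print("white lid",A,np.nanmedian(c["P"][mm],0).round(3))
E
```

```text
[[-0.997  0.075  0.005  0.436]
 [ 0.075  0.997  0.003  0.164]
 [-0.005  0.004 -1.     0.203]]
purple [244. 188.] 25 [0.606 0.158 0.076]
purple [168. 203.] 156 [0.569 0.418 0.077]
purple [175. 239.] 158 [0.448 0.392 0.076]
white lid 2611 [0.833 0.576 0.081]
white lid 1954 [0.598 0.697 0.09 ]
white lid 20 [0.554 0.413 0.078]
white lid 1347 [ 0.336 -0.619  0.09 ]
white lid 23 [0.43  0.402 0.077]
white lid 48 [ 0.341 -0.353  0.078]
white lid 24 [0.422 0.621 0.078]
white lid 24 [0.27  0.368 0.077]
```

```bash
python3 - <<'E'
from lids import *
c=cam("wrist"); lids(c)
N=go((.4515,.2751,.2),np.radians(-154-90)); go((.4515,.2751,.034),np.radians(-154-90))
E
```

```text
[417. 209.] [0.4486 0.2719] 0.0749 ang -162.0 pca -154.4 364 0.0107
turn [ 0.     0.    -0.529] shift [ -8.7 112.4  -1.1]
turn [ 0.     0.    -0.529] shift [ -8.7 112.4 164.9]
```

```bash
python3 - <<'E'
s=open("lids.py").read()
s=s.replace("        w=[(x,y)","""        tp=(P[...,2]>z-.004)&(P[...,2]<z+.004)&(np.linalg.norm(P[...,:2]-ctr,axis=-1)<.034)
        (cx_,cy_),rr=cv2.minEnclosingCircle(P[tp][:,:2].astype(np.float32)); lo,hi=np.percentile(P[tp][:,:2],[1,99],axis=0)
        ctr2=(lo+hi)/2; ctr=ctr2
        if show: print('  circ',round(cx_,4),round(cy_,4),'r',round(rr,4),'box',ctr2.round(4),(hi-lo).round(4))
        w=[(x,y)""")
open("lids.py","w").write(s)
E
```

Emit:
jog_arm --pt "0 0 -0.13 -2 28 0 0.7" --pt "0 0 -0.26 -4 60 0 0.7" --pt "0 0 -0.39 -8 90 0 0.7" --pt "0 0 -0.529 -9 112 0 0.7" --pt "0 0 -0.529 -9 112 0 0.7" --pt "0 0 -0.529 -9 112 0 0.7"

```text
time: 8.25
ee_pos: [0.4512, 0.274, 0.1974]
eef_rot: [-0.224, 0.974, -0.001, -0.001]
ft_force: [0.4, -1.0, 0.3]
width: 0.0737
grip_force: 0.0
```

```bash
python3 - <<'E'
from lids import *
print(pose()[:3].round(3)); c=cam("wrist"); 
for o in lids(c):
  if np.linalg.norm(o[0]-[.45,.275])<.03: save(c,"w3.png"); go((*o[0],.034),np.radians(o[3]-90))
E
```

```text
[[-0.899 -0.437 -0.002  0.451]
 [-0.437  0.899 -0.002  0.274]
 [ 0.003 -0.001 -1.     0.197]]
  circ 0.4511 0.2747 r 0.0263 box [0.4506 0.2746] [0.048  0.0481]
[282. 203.] [0.4506 0.2746] 0.075 ang -152.2 pca -153.6 332 0.0128
  circ 0.438 0.3928 r 0.0231 box [0.4351 0.3928] [0.0311 0.0411]
[416. 245.] [0.4351 0.3928] 0.0748 ang 77.5 pca 175.1 77 0.0061
  circ 0.4371 0.3947 r 0.0212 box [0.4351 0.3949] [0.0313 0.0371]
  circ 0.5748 0.2947 r 0.0253 box [0.5701 0.292 ] [0.0332 0.039 ]
[241. 337.] [0.5701 0.292 ] 0.0737 ang -96.6 pca 136.9 127 0.0103
turn [-0.001 -0.002 -0.01 ] shift [-1.000e-01  1.600e+00  1.638e+02]
```

View pics/w3.png

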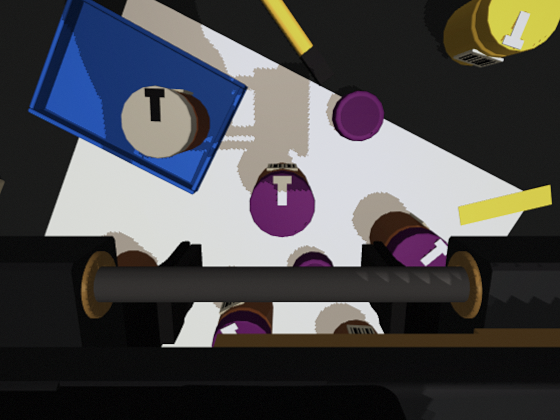

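spent1 stands well inside the tray at (158,120), and the jar below has its pointer squarely along tool +x. Now I descend and grip it.

Emit:
jog_arm --pt "0 0 -0.01 0 1 40 0.7" --pt "0 0 -0.01 0 1 80 0.7" --pt "0 0 -0.01 0 1 120 0.7" --pt "0 0 -0.01 0 1 148 0.7" --pt "0 0 -0.01 0 1 163 0.7" --pt "0 0 -0.01 0 1 163 0.7" --pt "0 0 -0.01 0 1 163 -0.5" --pt "0 0 -0.01 0 1 163 -0.5" --pt "0 0 -0.01 0 1 163 -0.5" --pt "0 0 -0.01 0 1 163 -0.5" --pt "0 0 -0.01 0 1 163 -0.5" --pt "0 0 -0.01 0 1 163 -0.5"

```text
time: 9.5
ee_pos: [0.452, 0.2757, 0.0371]
eef_rot: [-0.23, 0.973, 0.0, 0.001]
ft_force: [-0.8, -1.4, 6.8]
width: 0.0513
grip_force: 20.0
```

```bash
cat >> h.py <<'E'
def go1(xyz,yaw,T=None):
    T=pose() if T is None else T
    r=R.from_matrix(T[:3,:3].T@down(yaw)).as_rotvec(); s=T[:3,:3].T@(np.array(xyz)-T[:3,3])*1000
    print("turn",r.round(3),"shift",s.round(1)); N=np.eye(4);N[:3,:3]=down(yaw);N[:3,3]=xyz;return N
E
python3 - <<'E'
from h import *
s=status.read_state();print(s["grip_force"],s["width"],s["ee_pos"],s["ft_force"].round(1))
b=ch(-.085,0); z=s["ee_pos"][2]; go1((*b,z+.12),YB); N=go1((*b,z+.034),YB)
E
```

```text
20.000122245401144 0.05128847997314326 [0.45202601 0.27571916 0.03707731] [-0.8 -1.4  6.8]
turn [0.    0.001 0.535] shift [ 114.  -370.9 -120.2]
turn [0.    0.001 0.535] shift [ 114.1 -370.9  -34.2]
```

Emit:
jog_arm --pt "0 0 0 0 0 -30 -0.5" --pt "0 0 0 0 0 -75 -0.5" --pt "0 0 0 0 0 -120 -0.5" --pt "0 0 0.06 12 -40 -120 -0.5" --pt "0 0 0.13 26 -85 -120 -0.5" --pt "0 0 0.2 40 -130 -120 -0.5" --pt "0 0 0.27 54 -175 -120 -0.5" --pt "0 0 0.33 68 -220 -120 -0.5" --pt "0 0 0.4 82 -265 -120 -0.5" --pt "0 0 0.46 95 -310 -120 -0.5" --pt "0 0 0.52 107 -350 -120 -0.5" --pt "0 0 0.535 114 -371 -120 -0.5"

```text
time: 10.7
ee_pos: [0.5153, -0.1113, 0.1562]
eef_rot: [0.038, 0.999, -0.001, 0.0]
ft_force: [-0.9, 0.3, -2.2]
width: 0.0513
grip_force: 20.0
```

Emit:
jog_arm --pt "0 0 0 0 0 0 -0.5" --pt "0 0 0 0 0 0 -0.5" --pt "0 0 0 0 0 0 -0.5" --pt "0 0 0 0 0 0 -0.5"

```text
time: 11.1
ee_pos: [0.5156, -0.1059, 0.156]
eef_rot: [0.034, 0.999, 0.0, -0.0]
ft_force: [0.8, 0.2, -1.5]
width: 0.0517
grip_force: 20.0
```

```bash
python3 - <<'E'
from h import *
s=status.read_state();print(s["grip_force"],s["ee_pos"],s["ft_force"].round(1))
go1((*ch(-.085,0),.037+.034),YB)
E
```

```text
20.000007916241884 [ 0.51557599 -0.10586274  0.15603077] [ 0.8  0.2 -1.5]
turn [ 0.001 -0.     0.003] shift [-0.4 -1.2 85. ]
```

Emit:
jog_arm --pt "0 0 0.003 0 -1 25 -0.5" --pt "0 0 0.003 0 -1 50 -0.5" --pt "0 0 0.003 0 -1 68 -0.5" --pt "0 0 0.003 0 -1 78 -0.5" --pt "0 0 0.003 0 -1 82 -0.5" --pt "0 0 0.003 0 -1 84 -0.5" --pt "0 0 0.003 0 -1 84 -0.5"

```text
time: 11.8
ee_pos: [0.516, -0.1081, 0.0727]
eef_rot: [0.037, 0.999, 0.0, 0.0]
ft_force: [-0.8, 0.2, -2.8]
width: 0.0513
grip_force: 20.0
```

Emit:
jog_arm --pt "0 0 0 0 0 1.5 -0.5" --pt "0 0 0 0 0 1.5 -0.5" --pt "0 0 0 0 0 1.5 0.5" --pt "0 0 0 0 0 1.5 0.5" --pt "0 0 0 0 0 1.5 0.5" --pt "0 0 0 0 0 1.5 0.5" --pt "0 0 0 0 0 -40 0.5" --pt "0 0 0 0 0 -85 0.5" --pt "0 0 0 0 0 -130 0.5" --pt "0 0 0 0 0 -150 0.5" --pt "0 0 0 0 0 -150 0.5" --pt "0 0 0 0 0 -150 0.5"

```text
time: 13.0
ee_pos: [0.5154, -0.1081, 0.2218]
eef_rot: [0.037, 0.999, 0.0, 0.0]
ft_force: [0.5, -1.0, -0.2]
width: 0.065
grip_force: 0.0
```

```bash
sed -i 's/def lids(c,show=True):/def lids(c,show=True,h0=.055,h1=.10):/; s/P,.055,.10,60/P,h0,h1,60/' lids.py
cat >> h.py <<'E'
def kn(phi,r=.18):  # knob position world at own angle (deg)
    return ch(r*np.cos(np.radians(phi)),r*np.sin(np.radians(phi)))
E
python3 - <<'E'
from lids import *
s=status.read_state();print(s["ee_pos"],s["ft_force"].round(1))
c=cam("wrist"); lids(c,True,.09,.13); save(c,"w4.png",(140,60,460,300),2.5)
print("bay",ch(-.085,0),"out",175.9)
m=(np.abs(c["P"][...,2]-.115)<.004)&(np.linalg.norm(c["P"][...,:2]-kn(198),axis=-1)<.03)
print("knob",m.sum(),(np.percentile(c["P"][m],[2,98],axis=0)) if m.any() else 0)
# knob approach: tool y tangential at 198 => direction own 198+90=288 ; nearest half turn = 108 own
y0=A0+np.radians(108)
N=go1((*kn(198),.16),y0); go1((*kn(198),.075),y0)
E
```

```text
[ 0.51543484 -0.10814287  0.22181384] [ 0.5 -1.  -0.2]
  circ 0.5148 -0.1079 r 0.0262 box [ 0.5143 -0.1079] [0.0483 0.0483]
[281. 204.] [ 0.5143 -0.1079] 0.109 ang 175.4 pca 175.1 359 0.0131
bay [ 0.51591753 -0.10702272] out 175.9
knob 739 [[ 0.41658039 -0.16488058  0.11132849]
 [ 0.43501022 -0.14635902  0.11535991]]
turn [ 0.    -0.001 -0.316] shift [ 85.2 -54.7  61.2]
turn [ 0.    -0.001 -0.316] shift [ 85.1 -54.7 146.2]
```

View pics/w4.png

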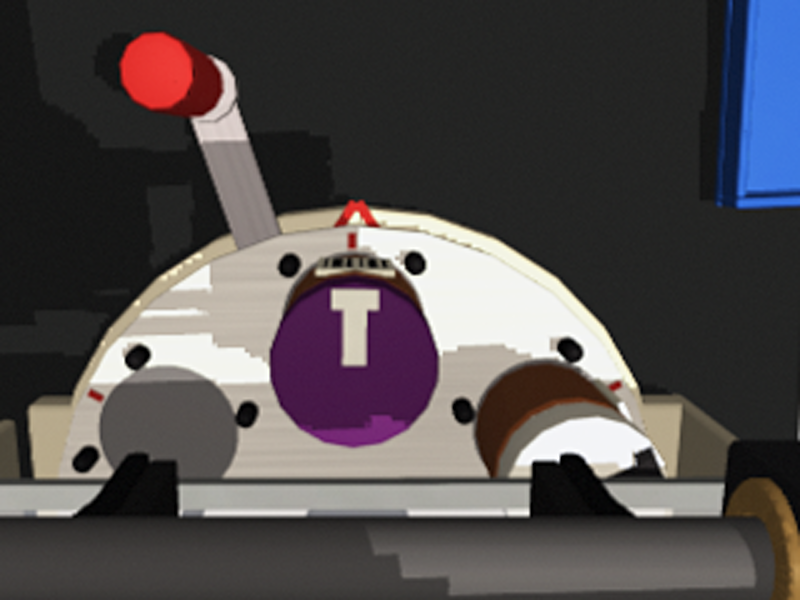

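Jar 1 is seated with its code outward (T straight up at (353,325), under the base mark). Next is the lever: I straddle the knob and compute the arc.

Emit:
jog_arm --pt "0 0 -0.1 30 -20 0 -0.17" --pt "0 0 -0.2 60 -40 20 -0.17" --pt "0 0 -0.316 85 -55 40 -0.17" --pt "0 0 -0.316 85 -55 60 -0.17" --pt "0 0 -0.316 85 -55 60 -0.17" --pt "0 0 -0.316 85 -55 60 -0.17" --pt "0 0 -0.316 85 -55 90 -0.17" --pt "0 0 -0.316 85 -55 120 -0.17" --pt "0 0 -0.316 85 -55 146 -0.17" --pt "0 0 -0.316 85 -55 146 -0.17" --pt "0 0 -0.316 85 -55 146 -0.17"

```text
time: 14.15
ee_pos: [0.4274, -0.1568, 0.077]
eef_rot: [-0.121, 0.993, -0.0, -0.0]
ft_force: [0.6, -0.5, -0.3]
width: 0.0359
grip_force: 0.0
```

```bash
python3 - <<'E'
from h import *
s=status.read_state();T=pose();print(s["ee_pos"],s["width"],s["ft_force"].round(1),kn(198))
y0=A0+np.radians(108)
for k in range(1,13):
    th=1.165*k/12; go1((*kn(198+np.degrees(th)),.075),y0+th,T)
E
```

```text
[ 0.42737865 -0.15679465  0.07697541] 0.035876065764222385 [ 0.6 -0.5 -0.3] [ 0.42597103 -0.15634105]
turn [-0.    -0.    -0.097] shift [  0.4 -16.7   2. ]
turn [-0.    -0.    -0.194] shift [ -2.1 -34.    2. ]
turn [-0.    -0.    -0.291] shift [ -6.3 -50.9   2. ]
turn [-0.    -0.    -0.388] shift [-12.2 -67.4   2. ]
turn [-0.    -0.    -0.486] shift [-19.5 -83.2   2. ]
turn [-0.    -0.    -0.583] shift [-28.4 -98.2   2. ]
turn [-0.   -0.   -0.68] shift [ -38.7 -112.3    2. ]
turn [-0.    -0.    -0.777] shift [ -50.4 -125.4    2. ]
turn [-0.    -0.    -0.874] shift [ -63.2 -137.2    2. ]
turn [-0.    -0.    -0.971] shift [ -77.1 -147.8    2. ]
turn [-0.    -0.    -1.068] shift [ -92.  -156.9    2. ]
turn [-0.000e+00 -1.000e-03 -1.165e+00] shift [-107.7 -164.6    2. ]
```

Emit:
jog_arm --pt "0 0 -0.097 0.4 -17 2 -0.17" --pt "0 0 -0.194 -2 -34 2 -0.17" --pt "0 0 -0.291 -6 -51 2 -0.17" --pt "0 0 -0.388 -12 -67 2 -0.17" --pt "0 0 -0.486 -19.5 -83 2 -0.17" --pt "0 0 -0.583 -28 -98 2 -0.17" --pt "0 0 -0.68 -39 -112 2 -0.17" --pt "0 0 -0.777 -50 -125 2 -0.17" --pt "0 0 -0.874 -63 -137 2 -0.17" --pt "0 0 -0.971 -77 -148 2 -0.17" --pt "0 0 -1.068 -92 -157 2 -0.17" --pt "0 0 -1.145 -104 -163 2 -0.17"

```text
time: 15.35
ee_pos: [0.5411, -0.2725, 0.0618]
eef_rot: [-0.521, 0.853, 0.012, -0.039]
ft_force: [-3.7, 7.4, -7.4]
width: 0.0362
grip_force: 3.5
```

Emit:
jog_arm --pt "0 0 0 0 0 0 -0.17" --pt "0 0 0 0 0 0 -0.17"

```text
time: 15.55
ee_pos: [0.5405, -0.2691, 0.0588]
eef_rot: [-0.52, 0.853, 0.015, -0.037]
ft_force: [-2.0, 5.3, -3.3]
width: 0.036
grip_force: 2.8
```

```bash
python3 - <<'E'
from h import *
s=status.read_state();p=s["ee_pos"][:2]-AX;print(s["ee_pos"],s["ft_force"].round(1),s["grip_force"])
th=np.degrees(np.arctan2(p[1],p[0])-A0)%360-198; print("tool theta",np.radians(th),"r",np.linalg.norm(p))
c=cam("top"); m=(np.abs(c["P"][...,2]-.113)<.008); H=hsv(c); red=((H[...,0]<6)|(H[...,0]>174))&(H[...,1]>130)&(H[...,2]>60)
for ce,A,mm in blobs(red,c["P"],.0,.14,4): print("red",ce.round(),A,np.nanmedian(c["P"][mm],0).round(4))
save(c,"t5.png",(270,90,400,270),3.3)
print(kn(198+64))
E
```

```text
[ 0.54054246 -0.26910468  0.05882283] [-2.   5.3 -3.3] 2.7511721054906957
tool theta 0.9601523806603924 r 0.16720164145980793
red [378. 196.] 4 [ 0.5318 -0.2799  0.1151]
red [323. 222.] 7 [ 0.476  -0.1059  0.0183]
[ 0.56296866 -0.28910098]
```

View pics/t5.png

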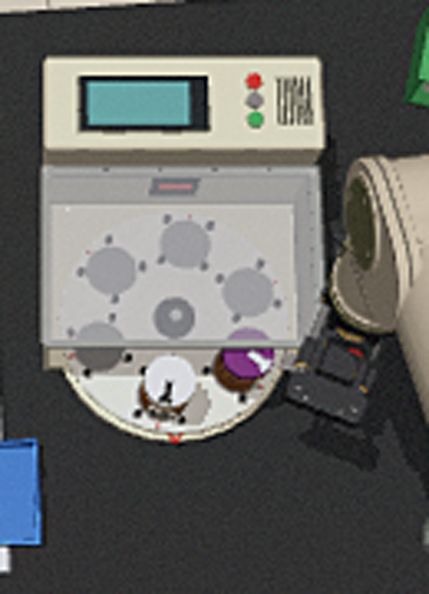

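The table moved about 50 degrees and spent2 is nearly in the bay at (167,385). The tool tilted near the end, so I check the joints.

```bash
python3 - <<'E'
from h import *
s=status.read_state();print(s["joint_positions"].round(3)); T=pose()
y0=A0+np.radians(108); print("yaw now own-tangent offset", np.arctan2(T[1,1],T[0,1])-y0, "tilt",T[:3,2])
c=cam("wrist"); H=hsv(c); red=((H[...,0]<6)|(H[...,0]>174))&(H[...,1]>130)&(H[...,2]>60)
for ce,A,mm in blobs(red,c["P"],.1,.14,20): print("red",ce.round(),A,np.nanpercentile(c["P"][mm],[2,98],axis=0).round(4))
for f in(.75,.65,.5):
    yaw=y0+f; yd=np.array([np.cos(yaw),np.sin(yaw)])
    for th in (.96,1.117): go1((*(kn(198+np.degrees(th))-yd*.007),.077),yaw)
E
```

```text
[ 1.101  0.719 -1.035  1.591  0.661  1.293  2.599]
yaw now own-tangent offset 0.8503989998949404 tilt [-0.08006909 -0.01587139 -0.99666295]
red [311. 253.] 1470 [[ 0.5175 -0.2886  0.1006]
 [ 0.5344 -0.2791  0.1149]]
red [314. 304.] 181 [[ 0.5265 -0.2734  0.1116]
 [ 0.5362 -0.2675  0.1148]]
turn [ 0.06  -0.056  0.102] shift [ 14.   -7.5 -16.8]
turn [ 0.06  -0.056  0.102] shift [  8.8 -35.2 -18.8]
turn [ 0.058 -0.059  0.202] shift [ 14.7  -7.4 -16.7]
turn [ 0.058 -0.059  0.202] shift [  9.5 -35.1 -18.7]
turn [ 0.053 -0.063  0.352] shift [ 15.7  -7.1 -16.7]
turn [ 0.053 -0.063  0.352] shift [ 10.5 -34.8 -18.7]
```

Emit:
jog_arm --pt "0.02 -0.02 0.12 5 -2 -8 -0.17" --pt "0.04 -0.04 0.24 11 -5 -15 -0.17" --pt "0.053 -0.063 0.352 16 -7 -17 -0.17" --pt "0.053 -0.063 0.352 16 -7 -17 -0.17" --pt "0.053 -0.063 0.352 14 -16 -17.5 -0.17" --pt "0.053 -0.063 0.352 12 -26 -18 -0.17" --pt "0.053 -0.063 0.352 10.5 -33 -18.5 -0.17" --pt "0.053 -0.063 0.352 10.5 -35 -18.5 -0.17" --pt "0.053 -0.063 0.352 10.5 -35 -18.5 -0.17"

```text
time: 16.55
ee_pos: [0.5677, -0.2949, 0.078]
eef_rot: [-0.363, 0.932, -0.001, -0.001]
ft_force: [-8.0, 3.1, 5.2]
width: 0.0364
grip_force: 4.0
```

```bash
cat > ck.py <<'E'
from h import *
s=status.read_state();T=pose();print(s["ee_pos"],s["ft_force"].round(1),s["grip_force"],s["joint_positions"].round(2),T[:3,2].round(3))
y0=A0+np.radians(108);yd=T[:2,1]; k=s["ee_pos"][:2]+yd*.007;p=k-AX
print("knob theta if touching",np.arctan2(p[1],p[0])%(2*np.pi)-A0-np.radians(198),"r",np.linalg.norm(p),"yaw off",np.arctan2(T[1,1],T[0,1])-y0)
c=cam("wrist"); H=hsv(c); red=((H[...,0]<6)|(H[...,0]>174))&(H[...,1]>130)&(H[...,2]>60)
for ce,A,mm in blobs(red,c["P"],.107,.14,20): print("red",A,np.nanpercentile(c["P"][mm],[2,98],axis=0).round(4))
print(kn(198+64))
E
python3 ck.py
```

```text
[ 0.56770677 -0.29491203  0.07801494] [-8.   3.1  5.2] 4.028068169136532 [ 1.1   0.69 -0.99  1.54  0.6   1.24  2.33] [-0.001 -0.003 -1.   ]
knob theta if touching 1.1177635755333464 r 0.1806466093768543 yaw off 0.5014014189111053
red 732 [[ 0.5579 -0.2949  0.1124]
 [ 0.572  -0.2803  0.1152]]
[ 0.56296866 -0.28910098]
```

Emit:
jog_arm --pt "0 0 0 -1 -2 0 -0.17" --pt "0 0 0 -2 -4 0 -0.17" --pt "0 0 0 -2 -4 0 -0.17"

```text
time: 16.9
ee_pos: [0.5683, -0.295, 0.0775]
eef_rot: [-0.364, 0.931, 0.002, -0.005]
ft_force: [-26.6, 11.0, 17.9]
width: 0.0364
grip_force: 13.1
```

```bash
python3 ck.py; python3 - <<'E'
from h import *
T=pose();y0=A0+np.radians(108);print("return, row shifts (f 0.5->0)")
for th in(1.0,.85,.7,.55,.4,.25,.1,0):
    yaw=y0+.5*th/1.117; yd=down(yaw)[:2,1]; go1((*(kn(198+np.degrees(th))-yd*.007*(th>0)),.077),yaw,T)
E
```

```text
[ 0.56825698 -0.29496167  0.07751549] [-26.6  11.   17.9] 13.088247003033757 [ 1.1   0.7  -0.99  1.53  0.61  1.25  2.33] [-0.01  -0.001 -1.   ]
knob theta if touching 1.1207863632935116 r 0.18058490936813343 yaw off 0.5020635236587161
red 804 [[ 0.5583 -0.2946  0.1123]
 [ 0.5721 -0.2801  0.1152]]
[ 0.56296866 -0.28910098]
return, row shifts (f 0.5->0)
turn [ 0.006 -0.008  0.054] shift [11.4 18.7  0.7]
turn [ 0.006 -0.008  0.122] shift [23.  43.4  1. ]
turn [ 0.006 -0.008  0.189] shift [30.7 69.4  1.2]
turn [ 0.005 -0.008  0.256] shift [34.5 96.3  1.4]
turn [ 0.005 -0.009  0.323] shift [ 34.2 123.4   1.5]
turn [ 0.005 -0.009  0.39 ] shift [ 29.9 150.1   1.7]
turn [ 0.004 -0.009  0.457] shift [ 21.6 175.8   1.8]
turn [ 0.004 -0.009  0.502] shift [ 10.7 198.3   1.8]
```

Emit:
jog_arm --pt "0 0 0.054 13 21 0 -0.17" --pt "0 0 0.122 25 46 0 -0.17" --pt "0 0 0.189 33 72 0 -0.17" --pt "0 0 0.256 36 99 0 -0.17" --pt "0 0 0.323 36 126 0 -0.17" --pt "0 0 0.39 32 153 0 -0.17" --pt "0 0 0.457 23 179 0 -0.17" --pt "0 0 0.502 12 201 0 -0.17" --pt "0 0 0.502 12 201 0 -0.17" --pt "0 0 0.502 12 201 0 -0.17" --pt "0 0 0.502 12 201 0 -0.17" --pt "0 0 0.502 12 201 0 -0.17"

```text
time: 18.15
ee_pos: [0.4282, -0.1578, 0.0764]
eef_rot: [-0.121, 0.993, 0.0, 0.001]
ft_force: [-0.2, 0.6, 0.2]
width: 0.0361
grip_force: 0.0
```

Emit:
jog_arm --pt "0 0 0 0 0 -40 -0.17" --pt "0 0 0 0 0 -90 -0.17" --pt "0 0 0 0 0 -120 -0.17" --pt "0 0 0 0 0 -120 0.7" --pt "0 0 0 0 0 -120 0.7"

```text
time: 18.65
ee_pos: [0.4279, -0.1579, 0.1963]
eef_rot: [-0.121, 0.993, 0.0, 0.001]
ft_force: [0.1, -0.3, -0.4]
width: 0.045
grip_force: 0.0
```

```bash
cat > dash.py <<'E'
from lids import *
def spentlid(c,z=.109):
    P=c["P"]; m=(np.linalg.norm(P[...,:2]-ch(-.085,0),axis=-1)<.036)&(np.abs(P[...,2]-z)<.004)
    if m.sum()<100: return print("no lid")
    lo,hi=np.percentile(P[m][:,:2],[1,99],axis=0); print("lid in bay",(lo+hi)/2,hi-lo,"own",toown((lo+hi)/2))
def toown(p):
    d=np.asarray(p)[:2]-AX; c,s=np.cos(A0),np.sin(A0); return np.array([c*d[0]+s*d[1],-s*d[0]+c*d[1]]).round(4)
def dashes(c):
    H=hsv(c); red=((H[...,0]<8)|(H[...,0]>172))&(H[...,1]>90)&(H[...,2]>50)&(np.abs(c["P"][...,2]-.034)<.004)
    n,l,s,ce=cv2.connectedComponentsWithStats(red.astype(np.uint8),connectivity=8)
    for i in range(1,n):
        if s[i,4]>=3:
            o=toown(ray(c,*ce[i],.034)); print("dash own",o,"ang",np.degrees(np.arctan2(o[1],o[0])).round(2)%360,"r",np.linalg.norm(o).round(4),s[i,4])
E
python3 - <<'E'
from dash import *
s=status.read_state();print(s["ee_pos"],s["ft_force"].round(1),s["joint_positions"].round(2))
c=cam("wrist"); dashes(c); spentlid(c); P=c["P"]
m=(np.abs(P[...,2]-.115)<.004)&(np.linalg.norm(P[...,:2]-kn(198),axis=-1)<.04)
if m.any(): print("knob",np.percentile(P[m],[2,98],axis=0))
b=ch(-.085,0); go1((*b,.2),YB); go1((*b,.068),YB)
E
```

```text
[ 0.42793885 -0.15787216  0.19631078] [ 0.1 -0.3 -0.4] [ 1.49  0.06 -1.24  1.88  0.06  1.24  2.04]
dash own [-0.1181  0.0012] ang 179.42 r 0.1181 6
lid in bay [ 0.50219776 -0.11227381] [0.0238406  0.03891559] own [-0.0983 -0.0062]
knob [[ 0.41583051 -0.16565698  0.1113368 ]
 [ 0.43426098 -0.1470356   0.11516257]]
turn [0.002 0.001 0.314] shift [-98.   27.8  -4.4]
turn [0.002 0.001 0.314] shift [-97.9  27.5 127.6]
```

Emit:
jog_arm --pt "0 0 0.1 -33 9 -4 0.7" --pt "0 0 0.2 -66 18 -4 0.7" --pt "0 0 0.314 -98 28 -4 0.7" --pt "0 0 0.314 -98 28 -4 0.7" --pt "0 0 0.314 -98 28 -4 0.7" --pt "0 0 0.314 -98 28 40 0.7" --pt "0 0 0.314 -98 28 75 0.7" --pt "0 0 0.314 -98 28 105 0.7" --pt "0 0 0.314 -98 28 122 0.7" --pt "0 0 0.314 -98 28 128 0.7" --pt "0 0 0.314 -98 28 128 0.7"

```text
time: 19.8
ee_pos: [0.516, -0.1065, 0.0682]
eef_rot: [0.036, 0.999, 0.001, 0.0]
ft_force: [0.1, 0.2, 0.8]
width: 0.0738
grip_force: 0.0
```

Emit:
jog_arm --pt "0 0 0 0 0 0 -0.5" --pt "0 0 0 0 0 0 -0.5" --pt "0 0 0 0 0 0 -0.5" --pt "0 0 0 0 0 0 -0.5" --pt "0 0 0 0 0 0 -0.5" --pt "0 0 0 0 0 0 -0.5" --pt "0 0 0 0 0 -25 -0.5" --pt "0 0 0 0 0 -65 -0.5" --pt "0 0 0 0 0 -105 -0.5" --pt "0 0 0 0 0 -122 -0.5" --pt "0 0 0 0 0 -122 -0.5"

```text
time: 20.9
ee_pos: [0.5172, -0.1063, 0.192]
eef_rot: [0.035, 0.999, 0.0, 0.002]
ft_force: [0.4, 0.7, -2.7]
width: 0.0517
grip_force: 20.0
```

```bash
python3 - <<'E'
from h import *
s=status.read_state();print(s["ee_pos"],s["grip_force"],s["width"],s["joint_positions"].round(2))
t=cam("top");H=hsv(t);bl=(H[...,0]>100)&(H[...,0]<125)&(H[...,1]>150)
for ce,A,mm in blobs(bl,t["P"],.0,.03,100): print("tray",A,cv2.minAreaRect(t["P"][mm][:,:2].astype(np.float32)),np.nanpercentile(t["P"][mm],[1,99],axis=0))
go1((.4325,.078,.19),YB);go1((.4325,.078,.041),YB)
E
```

```text
[ 0.51719463 -0.10632383  0.19195854] 19.999279954936355 0.051664895118934864 [ 1.11  0.34 -1.17  1.72  0.32  1.3   1.38]
tray 1121 ((0.43403351306915283, 0.12048850953578949), (0.15930722653865814, 0.11367167532444), 88.4083480834961) [[3.78109951e-01 4.35996723e-02 3.23621853e-04]
 [4.85900030e-01 1.99434405e-01 2.68187771e-02]]
turn [0.001 0.001 0.   ] shift [9.660e+01 1.781e+02 1.000e-01]
turn [0.001 0.001 0.   ] shift [ 96.8 177.9 149.1]
```

Emit:
jog_arm --pt "0 0 0 20 35 0 -0.5" --pt "0 0 0 42 75 0 -0.5" --pt "0 0 0 64 117 0 -0.5" --pt "0 0 0 85 155 0 -0.5" --pt "0 0 0 97 178 0 -0.5" --pt "0 0 0 97 178 30 -0.5" --pt "0 0 0 97 178 70 -0.5" --pt "0 0 0 97 178 105 -0.5" --pt "0 0 0 97 178 130 -0.5" --pt "0 0 0 97 178 142 -0.5" --pt "0 0 0 97 178 146 -0.5" --pt "0 0 0 97 178 146 -0.5"

```text
time: 22.15
ee_pos: [0.432, 0.0786, 0.0445]
eef_rot: [0.035, 0.999, 0.001, 0.0]
ft_force: [0.1, -0.3, -1.8]
width: 0.0514
grip_force: 20.0
```

```bash
python3 - <<'E'
from h import *
s=status.read_state();print(s["ee_pos"],s["ft_force"].round(1)); go1((.4325,.078,.039),YB)
E
```

```text
[0.43196293 0.07864511 0.04449578] [ 0.1 -0.3 -1.8]
turn [0.002 0.    0.001] shift [-0.6 -0.6  5.5]
```

Emit:
jog_arm --pt "0 0 0 0 0 3 -0.5" --pt "0 0 0 0 0 6 -0.5" --pt "0 0 0 0 0 6 -0.5" --pt "0 0 0 0 0 6 0.45" --pt "0 0 0 0 0 6 0.45" --pt "0 0 0 0 0 6 0.45" --pt "0 0 0 0 0 6 0.45" --pt "0 0 0 0 0 -30 0.45" --pt "0 0 0 0 0 -80 0.45" --pt "0 0 0 0 0 -130 0.45" --pt "0 0 0 0 0 -157 0.45" --pt "0 0 0 0 0 -157 0.45"

```text
time: 23.35
ee_pos: [0.434, 0.0784, 0.2046]
eef_rot: [0.035, 0.999, -0.002, 0.004]
ft_force: [0.7, 0.3, -0.5]
width: 0.0632
grip_force: 0.0
```

```bash
cat > pick.py <<'E'
from lids import *
import sys
def top():
    c=cam("top")
    for ce,A,m in blobs(purple(c),c["P"],.06,.1,25): print("top purple",A,np.nanmedian(c["P"][m],0).round(3))
    H=hsv(c);bl=(H[...,0]>100)&(H[...,0]<125)&(H[...,1]>150)
    for ce,A,mm in blobs(bl,c["P"],.0,.03,100): print("tray",A,cv2.minAreaRect(c["P"][mm][:,:2].astype(np.float32))[:2])
if sys.argv[1]=="go":   # x y pointer
    x,y,a=map(float,sys.argv[2:]); T=pose(); print(T[:3,3]); top(); go1((x,y,.2),np.radians(a-90))
else:                   # refine near x y
    x,y=map(float,sys.argv[2:4]); s=status.read_state();print(s["ee_pos"],s["joint_positions"].round(2)); c=cam("wrist")
    for o in lids(c,False):
        if np.linalg.norm(o[0]-[x,y])<.04:
            a=o[3] if np.cos(np.radians(o[2]-o[3]))>0 else o[3]+180
            print("jar",o[0],o[1],"ang",o[2],a); N=go1((*o[0],.035),np.radians(a-90)); L=N.copy();L[2,3]+=.12
            print("from grasp to bay:"); go1((*ch(-.085,0),.155),YB,N)
E
python3 pick.py go .577 .298 -127
```

```text
[0.43404102 0.07844797 0.20459788]
top purple 35 [0.613 0.188 0.077]
top purple 153 [0.58  0.298 0.076]
top purple 151 [0.57  0.417 0.076]
top purple 158 [0.448 0.392 0.077]
tray 138 ((0.41094517707824707, 0.17673449218273163), (0.04805619269609451, 0.060558609664440155))
turn [-0.005  0.003 -0.997] shift [-127.6  230.4    2.7]
```

Emit:
jog_arm --pt "0 0 -0.13 -16 29 0 0.7" --pt "0 0 -0.26 -32 58 0 0.7" --pt "0 0 -0.39 -48 88 0 0.7" --pt "0 0 -0.52 -64 118 0 0.7" --pt "0 0 -0.65 -80 146 0 0.7" --pt "0 0 -0.78 -96 174 0 0.7" --pt "0 0 -0.9 -112 202 0 0.7" --pt "0 0 -0.997 -128 230 2 0.7" --pt "0 0 -0.997 -128 230 2 0.7" --pt "0 0 -0.997 -128 230 2 0.7"

```text
time: 24.4
ee_pos: [0.5747, 0.2998, 0.1972]
eef_rot: [-0.447, 0.894, 0.001, -0.001]
ft_force: [-0.8, -1.0, 0.1]
width: 0.0741
grip_force: 0.0
```

```bash
python3 pick.py r .577 .298
```

```text
[0.574731   0.29984404 0.19720811] [ 0.24  0.72 -1.24  1.38  0.67  1.51  1.54]
jar [0.57914819 0.29770333] 0.07504199714031407 ang -124.34240936936555 234.05568268355307
turn [ 0.002 -0.    -0.017] shift [ -1.6  -4.3 163. ]
from grasp to bay:
turn [0.    0.    1.015] shift [ 364.8 -186.4 -120. ]
```

Emit:
jog_arm --pt "0 0 -0.017 -2 -4 40 0.7" --pt "0 0 -0.017 -2 -4 80 0.7" --pt "0 0 -0.017 -2 -4 120 0.7" --pt "0 0 -0.017 -2 -4 148 0.7" --pt "0 0 -0.017 -2 -4 162 0.7" --pt "0 0 -0.017 -2 -4 162 0.7" --pt "0 0 -0.017 -2 -4 162 -0.5" --pt "0 0 -0.017 -2 -4 162 -0.5" --pt "0 0 -0.017 -2 -4 162 -0.5" --pt "0 0 -0.017 -2 -4 162 -0.5" --pt "0 0 -0.017 -2 -4 162 -0.5" --pt "0 0 -0.017 -2 -4 162 -0.5"

```text
time: 25.65
ee_pos: [0.5808, 0.2985, 0.0391]
eef_rot: [-0.454, 0.891, 0.001, 0.001]
ft_force: [0.1, -0.4, 6.1]
width: 0.0513
grip_force: 20.0
```

Emit:
jog_arm --pt "0 0 0 0 0 -40 -0.5" --pt "0 0 0 0 0 -85 -0.5" --pt "0 0 0 0 0 -130 -0.5" --pt "0 0 0 0 0 -150 -0.5" --pt "0 0 0.12 43 -22 -150 -0.5" --pt "0 0 0.25 86 -44 -150 -0.5" --pt "0 0 0.37 129 -66 -150 -0.5" --pt "0 0 0.49 172 -88 -150 -0.5" --pt "0 0 0.62 215 -110 -150 -0.5" --pt "0 0 0.74 258 -132 -150 -0.5" --pt "0 0 0.86 301 -154 -150 -0.5" --pt "0 0 0.95 340 -174 -150 -0.5"

```text
time: 26.85
ee_pos: [0.5206, -0.0822, 0.1872]
eef_rot: [0.006, 1.0, 0.0, 0.0]
ft_force: [0.5, 0.8, -1.8]
width: 0.0515
grip_force: 20.0
```

```bash
cat > bay.py <<'E'
from h import *
s=status.read_state();print(s["grip_force"],s["width"],s["ee_pos"],s["ft_force"].round(1),s["joint_positions"].round(2))
go1((*ch(-.085,0),.072),YB)
E
python3 bay.py
```

```text
19.999749795533717 0.05154490192454519 [ 0.52055471 -0.08217437  0.18716227] [ 0.5  0.8 -1.8] [ 1.12  0.4  -1.26  1.72  0.39  1.31  1.34]
turn [0.001 0.    0.059] shift [  4.4 -25.  115.1]
```

Emit:
jog_arm --pt "0 0 0.03 2 -12 0 -0.5" --pt "0 0 0.059 4 -25 0 -0.5" --pt "0 0 0.059 4 -25 0 -0.5" --pt "0 0 0.059 4 -25 20 -0.5" --pt "0 0 0.059 4 -25 45 -0.5" --pt "0 0 0.059 4 -25 65 -0.5" --pt "0 0 0.059 4 -25 75 -0.5" --pt "0 0 0.059 4 -25 75 -0.5" --pt "0 0 0.059 4 -25 75 -0.5" --pt "0 0 0.059 4 -25 75 -0.5"

```text
time: 27.85
ee_pos: [0.5182, -0.104, 0.1134]
eef_rot: [0.032, 0.999, 0.001, 0.001]
ft_force: [-0.5, 0.1, -2.2]
width: 0.0515
grip_force: 20.0
```

```bash
python3 bay.py
```

```text
19.99877230497077 0.05149948856946843 [ 0.51821098 -0.10404032  0.11337168] [-0.5  0.1 -2.2] [ 1.09  0.47 -1.18  1.81  0.47  1.19  1.27]
turn [0.002 0.002 0.007] shift [ 2.2 -3.2 41.4]
```

Emit:
jog_arm --pt "0 0 0.007 2 -3 0 -0.5" --pt "0 0 0.007 2 -3 10 -0.5" --pt "0 0 0.007 2 -3 22 -0.5" --pt "0 0 0.007 2 -3 32 -0.5" --pt "0 0 0.007 2 -3 38 -0.5" --pt "0 0 0.007 2 -3 40 -0.5" --pt "0 0 0.007 2 -3 40 -0.5"

```text
time: 28.55
ee_pos: [0.5153, -0.107, 0.0727]
eef_rot: [0.036, 0.999, 0.001, 0.0]
ft_force: [-6.0, 0.0, 11.0]
width: 0.0513
grip_force: 20.0
```

Emit:
jog_arm --pt "0 0 0 0 0 0 -0.5"

```text
time: 28.65
ee_pos: [0.5153, -0.107, 0.0727]
eef_rot: [0.036, 0.999, 0.001, 0.0]
ft_force: [-6.0, -0.5, 10.1]
width: 0.0517
grip_force: 20.0
```

Emit:
jog_arm --pt "0 0 0 0.7 0 0 -0.5" --pt "0 0 0 0.7 0 0 -0.5" --pt "0 0 0 0.7 0 0 0.5" --pt "0 0 0 0.7 0 0 0.5" --pt "0 0 0 0.7 0 0 0.5" --pt "0 0 0 0.7 0 0 0.5" --pt "0 0 0 0 0 -40 0.5" --pt "0 0 0 0 0 -85 0.5" --pt "0 0 0 0 0 -130 0.5" --pt "0 0 0 0 0 -150 0.5" --pt "0 0 0 0 0 -150 0.5" --pt "0 0 0 0 0 -150 0.5"

```text
time: 29.85
ee_pos: [0.515, -0.1077, 0.2219]
eef_rot: [0.036, 0.999, 0.001, 0.0]
ft_force: [0.1, -0.4, 0.5]
width: 0.0655
grip_force: 0.0
```

```bash
cat > after.py <<'E'
from dash import *
s=status.read_state();print(s["ee_pos"],s["ft_force"].round(1),s["joint_positions"].round(2))
c=cam("wrist"); dashes(c)
for o in lids(c,False,.09,.13): print("lid own",toown(o[0]),"z",o[1],"ang err",o[2]-175.9,((o[3]-175.9)+90)%180-90)
P=c["P"];m=(np.abs(P[...,2]-.115)<.004)&(np.linalg.norm(P[...,:2]-kn(198),axis=-1)<.04)
if m.any(): print("knob",np.percentile(P[m],[2,98],axis=0).mean(0),kn(198))
go1((*kn(198),.16),A0+np.radians(108)); go1((*kn(198),.076),A0+np.radians(108))
E
python3 after.py
```

```text
[ 0.51504069 -0.10767081  0.22189068] [ 0.1 -0.4  0.5] [ 1.19  0.35 -1.28  1.68  0.34  1.37  1.36]
dash own [-0.1169  0.0012] ang 179.41 r 0.1169 19
dash own [-0.0605 -0.1001] ang 238.85 r 0.117 18
dash own [-0.0573  0.1013] ang 119.49 r 0.1164 19
lid own [-0.0874  0.0001] z 0.10899677608446945 ang err 0.5959533151935261 -0.7617743529794438
lid own [-0.0585 -0.0692] z 0.10845428421216036 ang err -261.48031889725223 47.3320849224973
knob [ 0.4258845  -0.15582944  0.11339767] [ 0.42597103 -0.15634105]
turn [ 0.002  0.    -0.315] shift [ 84.9 -55.2  61.2]
turn [ 0.002  0.    -0.315] shift [ 84.9 -55.3 145.2]
```

Emit:
jog_arm --pt "0 0 -0.1 30 -20 0 -0.17" --pt "0 0 -0.2 60 -40 20 -0.17" --pt "0 0 -0.315 85 -55 40 -0.17" --pt "0 0 -0.315 85 -55 60 -0.17" --pt "0 0 -0.315 85 -55 60 -0.17" --pt "0 0 -0.315 85 -55 60 -0.17" --pt "0 0 -0.315 85 -55 90 -0.17" --pt "0 0 -0.315 85 -55 120 -0.17" --pt "0 0 -0.315 85 -55 145 -0.17" --pt "0 0 -0.315 85 -55 145 -0.17" --pt "0 0 -0.315 85 -55 145 -0.17"

```text
time: 31.0
ee_pos: [0.4278, -0.1544, 0.0782]
eef_rot: [-0.122, 0.993, 0.002, 0.001]
ft_force: [-0.1, 0.2, 0.3]
width: 0.0362
grip_force: 0.0
```

```bash
cat > arc.py <<'E'
from h import *
s=status.read_state();T=pose();print(s["ee_pos"],kn(198),s["width"],s["ft_force"].round(1),s["joint_positions"].round(2))
y0=A0+np.radians(108)
for th in np.append(np.linspace(.1,1.05,10),[1.117,1.135]):
    yaw=y0+.5*min(th,1.117)/1.117; yd=down(yaw)[:2,1]; go1((*(kn(198+np.degrees(th))-yd*.007),.077),yaw,T)
E
python3 arc.py
```

```text
[ 0.42784969 -0.15443581  0.07818193] [ 0.42597103 -0.15634105] 0.036249503124518065 [-0.1  0.2  0.3] [ 1.39  0.34 -1.26  2.01  0.38  1.05  1.77]
turn [ 0.003  0.003 -0.043] shift [  1.1 -26.4   1.1]
turn [ 0.003  0.003 -0.09 ] shift [ -2.  -45.1   1.1]
turn [ 0.003  0.003 -0.137] shift [ -7.2 -63.5   1. ]
turn [ 0.003  0.003 -0.184] shift [-14.2 -81.2   1. ]
turn [ 0.002  0.003 -0.231] shift [-23.1 -98.    1. ]
turn [ 0.002  0.003 -0.279] shift [ -33.7 -113.9    1. ]
turn [ 0.002  0.003 -0.326] shift [ -46.  -128.6    0.9]
turn [ 0.002  0.003 -0.373] shift [ -59.7 -142.     0.9]
turn [ 0.002  0.003 -0.42 ] shift [ -74.7 -153.8    1. ]
turn [ 0.002  0.003 -0.468] shift [ -91. -164.    1.]
turn [ 0.002  0.003 -0.498] shift [-101.8 -169.6    1. ]
turn [ 0.002  0.003 -0.498] shift [-104.7 -171.     1. ]
```

Emit:
jog_arm --pt "0 0 -0.043 1 -26 1 -0.17" --pt "0 0 -0.09 -2 -45 1 -0.17" --pt "0 0 -0.137 -7 -63 1 -0.17" --pt "0 0 -0.184 -14 -81 1 -0.17" --pt "0 0 -0.231 -23 -98 1 -0.17" --pt "0 0 -0.279 -34 -114 1 -0.17" --pt "0 0 -0.326 -46 -129 1 -0.17" --pt "0 0 -0.373 -60 -142 1 -0.17" --pt "0 0 -0.42 -75 -154 1 -0.17" --pt "0 0 -0.468 -91 -164 1 -0.17" --pt "0 0 -0.498 -102 -170 1 -0.17" --pt "0 0 -0.498 -105 -171 1 -0.17"

```text
time: 32.2
ee_pos: [0.5673, -0.2958, 0.0772]
eef_rot: [-0.362, 0.932, 0.003, -0.002]
ft_force: [-25.8, 8.0, 11.3]
width: 0.0366
grip_force: 12.0
```

Emit:
jog_arm --pt "0 0 0 0 0 0 -0.17" --pt "0 0 0 0 0 0 -0.17"

```text
time: 32.4
ee_pos: [0.5672, -0.2955, 0.0773]
eef_rot: [-0.362, 0.932, 0.003, -0.001]
ft_force: [-15.9, 5.6, 4.9]
width: 0.0363
grip_force: 7.8
```

```bash
python3 ck.py
```

```text
[ 0.5672081  -0.29553817  0.07731104] [-15.9   5.6   4.9] 7.777239284478128 [ 1.16  0.75 -1.09  1.53  0.68  1.28  2.29] [-0.005  0.004 -1.   ]
knob theta if touching 1.1158735224761678 r 0.18134379003121232 yaw off 0.49794491471841074
red 766 [[ 0.5572 -0.296   0.1119]
 [ 0.572  -0.2803  0.1152]]
[ 0.56296866 -0.28910098]
```

Emit:
jog_arm --pt "0 0 0 -1 -2 0 -0.17" --pt "0 0 0 -1 -2 0 -0.17"

```text
time: 32.65
ee_pos: [0.5673, -0.2956, 0.0771]
eef_rot: [-0.362, 0.932, 0.004, -0.003]
ft_force: [-26.2, 8.5, 11.1]
width: 0.0363
grip_force: 12.6
```

Emit:
jog_arm --pt "0 0 0.054 13 21 0 -0.17" --pt "0 0 0.122 25 46 0 -0.17" --pt "0 0 0.189 33 72 0 -0.17" --pt "0 0 0.256 36 99 0 -0.17" --pt "0 0 0.323 36 126 0 -0.17" --pt "0 0 0.39 32 153 0 -0.17" --pt "0 0 0.457 23 179 0 -0.17" --pt "0 0 0.502 12 201 0 -0.17" --pt "0 0 0.502 12 201 0 -0.17" --pt "0 0 0.502 12 201 0 -0.17" --pt "0 0 0.502 12 201 0 -0.17" --pt "0 0 0.502 12 201 0 -0.17"

```text
time: 33.85
ee_pos: [0.4278, -0.1579, 0.0766]
eef_rot: [-0.119, 0.993, 0.001, 0.001]
ft_force: [0.2, -0.2, -0.6]
width: 0.036
grip_force: 0.0
```

Emit:
jog_arm --pt "0 0 0 0 0 -40 -0.17" --pt "0 0 0 0 0 -90 -0.17" --pt "0 0 0 0 0 -120 -0.17" --pt "0 0 0 0 0 -120 0.7" --pt "0 0 0 0 0 -120 0.7"

```text
time: 34.35
ee_pos: [0.4272, -0.1584, 0.1964]
eef_rot: [-0.118, 0.993, 0.0, 0.001]
ft_force: [0.8, -0.2, -0.1]
width: 0.0457
grip_force: 0.0
```

```bash
python3 after.py|head -8; python3 pick.py go .593 .178 117
```

```text
[ 0.42717421 -0.15836337  0.1964236 ] [ 0.8 -0.2 -0.1] [ 1.65  0.11 -1.43  1.87  0.12  1.25  1.99]
dash own [-0.2052  0.1695] ang 140.44 r 0.2662 4
dash own [-0.1184  0.0011] ang 179.47 r 0.1184 4
knob [ 0.4250051  -0.15649612  0.11334336] [ 0.42597103 -0.15634105]
turn [ 0.002  0.001 -0.005] shift [ 0.4  1.7 35.6]
turn [ 0.002  0.001 -0.005] shift [  0.4   1.5 119.6]
[ 0.42668614 -0.15794279  0.19564548]
top purple 153 [0.598 0.174 0.076]
top purple 152 [0.57  0.418 0.076]
top purple 159 [0.448 0.392 0.076]
tray 867 ((0.4333772659301758, 0.12089696526527405), (0.15857470035552979, 0.11313941329717636))
turn [ 3.000e-03 -1.000e-03  1.338e+00] shift [-240.9  286.9   -3.8]
```

Emit:
jog_arm --pt "0 0 0.14 -25 30 0 0.7" --pt "0 0 0.28 -50 60 0 0.7" --pt "0 0 0.42 -75 90 -4 0.7" --pt "0 0 0.56 -100 120 -4 0.7" --pt "0 0 0.7 -125 150 -4 0.7" --pt "0 0 0.84 -150 180 -4 0.7" --pt "0 0 0.98 -175 210 -4 0.7" --pt "0 0 1.12 -200 240 -4 0.7" --pt "0 0 1.26 -225 270 -4 0.7" --pt "0 0 1.338 -241 287 -4 0.7" --pt "0 0 1.338 -241 287 -4 0.7" --pt "0 0 1.338 -241 287 -4 0.7"

```text
time: 35.65
ee_pos: [0.5926, 0.1797, 0.1986]
eef_rot: [0.522, 0.853, 0.0, -0.002]
ft_force: [0.4, -0.4, 0.9]
width: 0.0742
grip_force: 0.0
```

```bash
python3 pick.py r .595 .178
```

```text
[0.59263257 0.17969546 0.19856419] [ 0.34  0.51 -0.97  1.47  0.42  1.39 -0.18]
jar [0.59769962 0.17812149] 0.07510535302363908 ang 116.39069091367926 114.5055512581455
turn [-0.001 -0.002  0.046] shift [ -3.1   4.3 164. ]
from grasp to bay:
turn [ 0.     0.    -1.072] shift [-225.5 -192.7 -120. ]
```

Emit:
jog_arm --pt "0 0 0.046 -3 4 40 0.7" --pt "0 0 0.046 -3 4 80 0.7" --pt "0 0 0.046 -3 4 120 0.7" --pt "0 0 0.046 -3 4 148 0.7" --pt "0 0 0.046 -3 4 163 0.7" --pt "0 0 0.046 -3 4 163 0.7" --pt "0 0 0.046 -3 4 163 -0.5" --pt "0 0 0.046 -3 4 163 -0.5" --pt "0 0 0.046 -3 4 163 -0.5" --pt "0 0 0.046 -3 4 163 -0.5" --pt "0 0 0.046 -3 4 163 -0.5" --pt "0 0 0.046 -3 4 163 -0.5"

```text
time: 36.9
ee_pos: [0.599, 0.1779, 0.039]
eef_rot: [0.542, 0.84, 0.001, 0.0]
ft_force: [-1.2, -1.4, 6.2]
width: 0.0516
grip_force: 20.0
```

Emit:
jog_arm --pt "0 0 0 0 0 -40 -0.5" --pt "0 0 0 0 0 -85 -0.5" --pt "0 0 0 0 0 -130 -0.5" --pt "0 0 0 0 0 -150 -0.5" --pt "0 0 -0.13 -29 -25 -150 -0.5" --pt "0 0 -0.27 -58 -50 -150 -0.5" --pt "0 0 -0.4 -87 -75 -150 -0.5" --pt "0 0 -0.54 -116 -100 -150 -0.5" --pt "0 0 -0.67 -145 -125 -150 -0.5" --pt "0 0 -0.81 -174 -150 -150 -0.5" --pt "0 0 -0.94 -203 -175 -150 -0.5" --pt "0 0 -1.05 -222 -190 -150 -0.5"

```text
time: 38.1
ee_pos: [0.5157, -0.1063, 0.1871]
eef_rot: [0.047, 0.999, 0.0, 0.0]
ft_force: [-0.6, -0.0, -2.6]
width: 0.0515
grip_force: 20.0
```

```bash
python3 bay.py
```

```text
19.99195334734395 0.05152594433814455 [ 0.51571863 -0.106341    0.18709468] [-0.6 -0.  -2.6] [ 1.15  0.38 -1.23  1.72  0.37  1.31  1.32]
turn [ 0.     0.    -0.022] shift [ -0.2  -0.7 115.1]
```

Emit:
jog_arm --pt "0 0 -0.022 0 -1 20 -0.5" --pt "0 0 -0.022 0 -1 45 -0.5" --pt "0 0 -0.022 0 -1 65 -0.5" --pt "0 0 -0.022 0 -1 75 -0.5" --pt "0 0 -0.022 0 -1 75 -0.5" --pt "0 0 -0.022 0 -1 75 -0.5" --pt "0 0 -0.022 0 -1 75 -0.5"

```text
time: 38.8
ee_pos: [0.5175, -0.1038, 0.1134]
eef_rot: [0.037, 0.999, 0.001, 0.001]
ft_force: [-0.1, -1.2, -2.4]
width: 0.0521
grip_force: 20.0
```

```bash
python3 bay.py
```

```text
19.99644832452759 0.052060460830942575 [ 0.51752799 -0.10383201  0.11335019] [-0.1 -1.2 -2.4] [ 1.08  0.46 -1.17  1.81  0.46  1.18  1.27]
turn [ 0.002  0.002 -0.002] shift [ 1.5 -3.4 41.3]
```

Emit:
jog_arm --pt "0 0 -0.002 1 -3 0 -0.5" --pt "0 0 -0.002 1 -3 10 -0.5" --pt "0 0 -0.002 1 -3 22 -0.5" --pt "0 0 -0.002 1 -3 32 -0.5" --pt "0 0 -0.002 1 -3 38 -0.5" --pt "0 0 -0.002 1 -3 40 -0.5" --pt "0 0 -0.002 1 -3 40 -0.5"

```text
time: 39.5
ee_pos: [0.5154, -0.1066, 0.0726]
eef_rot: [0.036, 0.999, 0.001, -0.0]
ft_force: [-6.3, 0.1, 10.2]
width: 0.0514
grip_force: 20.0
```

Emit:
jog_arm --pt "0 0 0 0 0 0 -0.5"

```text
time: 39.6
ee_pos: [0.5154, -0.1066, 0.0726]
eef_rot: [0.036, 0.999, 0.001, -0.0]
ft_force: [-6.6, -0.4, 9.9]
width: 0.0514
grip_force: 20.0
```

Same seated signature as before, so I release, lift and check.

Emit:
jog_arm --pt "0 0 0 0 0 0 0.5" --pt "0 0 0 0 0 0 0.5" --pt "0 0 0 0 0 0 0.5" --pt "0 0 0 0 0 0 0.5" --pt "0 0 0 0 0 -40 0.5" --pt "0 0 0 0 0 -85 0.5" --pt "0 0 0 0 0 -130 0.5" --pt "0 0 0 0 0 -150 0.5" --pt "0 0 0 0 0 -150 0.5" --pt "0 0 0 0 0 -150 0.5"

```text
time: 40.6
ee_pos: [0.5154, -0.1073, 0.2219]
eef_rot: [0.036, 0.999, 0.001, 0.0]
ft_force: [-0.4, -0.8, -0.9]
width: 0.0655
grip_force: 0.0
```

```bash
python3 after.py
```

```text
[ 0.51543106 -0.10725204  0.22189763] [-0.4 -0.8 -0.9] [ 1.18  0.35 -1.26  1.68  0.34  1.37  1.36]
dash own [-0.1169  0.0016] ang 179.22 r 0.1169 20
dash own [-0.061 -0.101] ang 238.87 r 0.118 10
dash own [-0.0573  0.1012] ang 119.52 r 0.1163 18
lid own [-0.0869  0.0005] z 0.10900962327352243 ang err 1.6843856096003265 0.1816285626683225
lid own [-0.0601 -0.0742] z 0.10855161558174004 ang err -267.1091459439501 40.62212865971799
knob [ 0.42579808 -0.15570206  0.11340329] [ 0.42597103 -0.15634105]
turn [ 0.002 -0.    -0.314] shift [ 85.3 -55.5  61.2]
turn [ 0.002 -0.    -0.314] shift [ 85.3 -55.7 145.2]
```

Emit:
jog_arm --pt "0 0 -0.1 30 -20 0 -0.17" --pt "0 0 -0.2 60 -40 20 -0.17" --pt "0 0 -0.315 85 -55 40 -0.17" --pt "0 0 -0.315 85 -55 60 -0.17" --pt "0 0 -0.315 85 -55 60 -0.17" --pt "0 0 -0.315 85 -55 60 -0.17" --pt "0 0 -0.315 85 -55 90 -0.17" --pt "0 0 -0.315 85 -55 120 -0.17" --pt "0 0 -0.315 85 -55 145 -0.17" --pt "0 0 -0.315 85 -55 145 -0.17" --pt "0 0 -0.315 85 -55 145 -0.17"

```text
time: 41.75
ee_pos: [0.4283, -0.154, 0.0782]
eef_rot: [-0.123, 0.992, 0.002, 0.001]
ft_force: [0.4, 0.2, 1.5]
width: 0.0368
grip_force: 0.0
```

Emit:
jog_arm --pt "0 0 -0.043 1 -26 1 -0.17" --pt "0 0 -0.09 -2 -45 1 -0.17" --pt "0 0 -0.137 -7 -63 1 -0.17" --pt "0 0 -0.184 -14 -81 1 -0.17" --pt "0 0 -0.231 -23 -98 1 -0.17" --pt "0 0 -0.279 -34 -114 1 -0.17" --pt "0 0 -0.326 -46 -129 1 -0.17" --pt "0 0 -0.373 -60 -142 1 -0.17" --pt "0 0 -0.42 -75 -154 1 -0.17" --pt "0 0 -0.468 -91 -164 1 -0.17" --pt "0 0 -0.498 -102 -170 1 -0.17" --pt "0 0 -0.498 -105 -171 1 -0.17"

```text
time: 42.95
ee_pos: [0.5679, -0.2953, 0.0772]
eef_rot: [-0.363, 0.932, 0.003, -0.002]
ft_force: [-26.4, 8.4, 11.0]
width: 0.0366
grip_force: 12.0
```

Emit:
jog_arm --pt "0 0 0 0 0 0 -0.17" --pt "0 0 0 0 -1 0 -0.17" --pt "0 0 0 0 -1 0 -0.17"

```text
time: 43.25
ee_pos: [0.5678, -0.2951, 0.0772]
eef_rot: [-0.363, 0.932, 0.004, -0.002]
ft_force: [-18.8, 9.0, 6.5]
width: 0.0363
grip_force: 9.9
```

```bash
python3 ck.py
```

```text
[ 0.56779379 -0.29508278  0.07722808] [-18.8   9.    6.5] 9.88343810196966 [ 1.15  0.75 -1.08  1.53  0.68  1.28  2.29] [-0.006  0.005 -1.   ]
knob theta if touching 1.1184743611794916 r 0.18078494421686664 yaw off 0.4995370383432305
red 809 [[ 0.5576 -0.2954  0.1122]
 [ 0.572  -0.2801  0.1153]]
[ 0.56296866 -0.28910098]
```

Emit:
jog_arm --pt "0 0 0.054 13 21 0 -0.17" --pt "0 0 0.122 25 46 0 -0.17" --pt "0 0 0.189 33 72 0 -0.17" --pt "0 0 0.256 36 99 0 -0.17" --pt "0 0 0.323 36 126 0 -0.17" --pt "0 0 0.39 32 153 0 -0.17" --pt "0 0 0.457 23 179 0 -0.17" --pt "0 0 0.502 12 201 0 -0.17" --pt "0 0 0.502 12 201 0 -0.17" --pt "0 0 0.502 12 201 0 -0.17" --pt "0 0 0.502 12 201 0 -0.17" --pt "0 0 0.502 12 201 0 -0.17"

```text
time: 44.5
ee_pos: [0.4268, -0.1575, 0.0766]
eef_rot: [-0.119, 0.993, 0.001, 0.001]
ft_force: [-0.7, 0.7, 0.0]
width: 0.0363
grip_force: 0.0
```

Emit:
jog_arm --pt "0 0 0 0 0 -40 -0.17" --pt "0 0 0 0 0 -90 -0.17" --pt "0 0 0 0 0 -120 -0.17" --pt "0 0 0 0 0 -120 0.7" --pt "0 0 0 0 0 -120 0.7"

```text
time: 45.0
ee_pos: [0.4262, -0.1579, 0.1964]
eef_rot: [-0.119, 0.993, 0.0, 0.001]
ft_force: [0.0, -0.7, -0.9]
width: 0.0458
grip_force: 0.0
```

```bash
python3 after.py|head -5; python3 pick.py go .445 .395 161; python3 pick.py go .568 .417 -158
```

```text
[ 0.4261735  -0.15794659  0.19642884] [ 0.  -0.7 -0.9] [ 1.65  0.11 -1.43  1.88  0.11  1.25  2.  ]
dash own [-0.2051  0.1694] ang 140.45 r 0.266 4
knob [ 0.42512788 -0.15644294  0.11336084] [ 0.42597103 -0.15634105]
turn [ 0.002  0.001 -0.004] shift [-0.5  1.1 35.7]
turn [ 0.002  0.001 -0.004] shift [ -0.5   1.  119.7]
[ 0.42567927 -0.15759186  0.19565312]
top purple 154 [0.569 0.418 0.076]
top purple 160 [0.447 0.392 0.077]
tray 879 ((0.43364417552948, 0.12092551589012146), (0.15841113030910492, 0.11318794637918472))
turn [ 0.003 -0.     0.571] shift [-149.7  531.9   -3.2]
[ 0.42544716 -0.15721054  0.19525133]
top purple 156 [0.569 0.418 0.076]
top purple 158 [0.448 0.392 0.077]
tray 866 ((0.4342420697212219, 0.12088939547538757), (0.158772811293602, 0.11448956280946732))
turn [ 0.003  0.001 -0.145] shift [-274.6  523.8   -2.9]
```

Emit:
jog_arm --pt "0 0 0.05 -25 45 -3 0.7" --pt "0 0 0.1 -45 92 -3 0.7" --pt "0 0 0.15 -65 139 -3 0.7" --pt "0 0 0.2 -80 186 -3 0.7" --pt "0 0 0.25 -95 234 -3 0.7" --pt "0 0 0.3 -108 282 -3 0.7" --pt "0 0 0.35 -118 330 -3 0.7" --pt "0 0 0.4 -126 378 -3 0.7" --pt "0 0 0.45 -134 426 -3 0.7" --pt "0 0 0.5 -142 474 -3 0.7" --pt "0 0 0.55 -149 520 -3 0.7" --pt "0 0 0.571 -150 532 -3 0.7"

```text
time: 46.35
ee_pos: [0.4424, 0.4001, 0.1981]
eef_rot: [0.163, 0.987, 0.001, -0.002]
ft_force: [-0.8, 0.5, 0.2]
width: 0.0737
grip_force: 0.0
```

Emit:
jog_arm --pt "0 0 0 0 0 0 0.7" --pt "0 0 0 0 0 0 0.7"

```text
time: 46.55
ee_pos: [0.4447, 0.3956, 0.1985]
eef_rot: [0.164, 0.986, 0.0, -0.001]
ft_force: [0.2, -0.1, -1.1]
width: 0.0738
grip_force: 0.0
```

```bash
python3 pick.py r .445 .395
```

```text
[0.44474832 0.39562636 0.19848919] [ 0.03  0.51 -1.12  1.53  0.46  1.39  0.12]
jar [0.44411522 0.39823763] 0.07503759801704452 ang 161.07672396086159 159.9064705974008
turn [ 0.    -0.001  0.019] shift [  2.4   2.9 163.8]
from grasp to bay:
turn [ 0.     0.    -0.279] shift [-241.  -449.8 -120. ]
```

Emit:
jog_arm --pt "0 0 0.019 2 3 40 0.7" --pt "0 0 0.019 2 3 80 0.7" --pt "0 0 0.019 2 3 120 0.7" --pt "0 0 0.019 2 3 148 0.7" --pt "0 0 0.019 2 3 163 0.7" --pt "0 0 0.019 2 3 163 0.7" --pt "0 0 0.019 2 3 163 -0.5" --pt "0 0 0.019 2 3 163 -0.5" --pt "0 0 0.019 2 3 163 -0.5" --pt "0 0 0.019 2 3 163 -0.5" --pt "0 0 0.019 2 3 163 -0.5" --pt "0 0 0.019 2 3 163 -0.5"

```text
time: 47.8
ee_pos: [0.4453, 0.3993, 0.0381]
eef_rot: [0.174, 0.985, 0.001, 0.001]
ft_force: [-0.6, -1.4, 6.6]
width: 0.0516
grip_force: 20.0
```

Emit:
jog_arm --pt "0 0 0 0 0 -40 -0.5" --pt "0 0 0 0 0 -85 -0.5" --pt "0 0 0 0 0 -130 -0.5" --pt "0 0 0 0 0 -150 -0.5" --pt "0 0 -0.02 -22 -40 -150 -0.5" --pt "0 0 -0.05 -44 -82 -150 -0.5" --pt "0 0 -0.08 -66 -124 -150 -0.5" --pt "0 0 -0.11 -88 -166 -150 -0.5" --pt "0 0 -0.14 -110 -206 -150 -0.5" --pt "0 0 -0.16 -132 -247 -150 -0.5" --pt "0 0 -0.19 -154 -288 -150 -0.5" --pt "0 0 -0.21 -176 -329 -150 -0.5"

```text
time: 49.0
ee_pos: [0.4969, 0.0274, 0.1867]
eef_rot: [0.07, 0.998, 0.0, 0.001]
ft_force: [1.3, -0.0, -1.7]
width: 0.0516
grip_force: 20.0
```

```bash
python3 bay.py
```

```text
19.99990436481312 0.05159185879716298 [0.49687486 0.02742862 0.18673592] [ 1.3 -0.  -1.7] [ 0.98  0.28 -1.26  1.79  0.28  1.27  1.07]
turn [ 0.001  0.001 -0.068] shift [ -37.4 -130.6  114.7]
```

Emit:
jog_arm --pt "0 0 -0.02 -12 -42 0 -0.5" --pt "0 0 -0.04 -24 -84 0 -0.5" --pt "0 0 -0.06 -34 -120 0 -0.5" --pt "0 0 -0.068 -37 -131 0 -0.5" --pt "0 0 -0.068 -37 -131 20 -0.5" --pt "0 0 -0.068 -37 -131 45 -0.5" --pt "0 0 -0.068 -37 -131 65 -0.5" --pt "0 0 -0.068 -37 -131 75 -0.5" --pt "0 0 -0.068 -37 -131 75 -0.5" --pt "0 0 -0.068 -37 -131 75 -0.5" --pt "0 0 -0.068 -37 -131 75 -0.5"

```text
time: 50.1
ee_pos: [0.516, -0.1053, 0.1124]
eef_rot: [0.036, 0.999, 0.001, 0.001]
ft_force: [0.5, -0.1, -2.1]
width: 0.0515
grip_force: 20.0
```

```bash
python3 bay.py
```

```text
19.998390516266227 0.051468028297733795 [ 0.51604016 -0.10526193  0.11236943] [ 0.5 -0.1 -2.1] [ 1.07  0.44 -1.14  1.81  0.44  1.17  1.29]
turn [ 0.002  0.002 -0.001] shift [ 0.1 -1.8 40.4]
```

Emit:
jog_arm --pt "0 0 -0.001 0 -2 0 -0.5" --pt "0 0 -0.001 0 -2 10 -0.5" --pt "0 0 -0.001 0 -2 22 -0.5" --pt "0 0 -0.001 0 -2 32 -0.5" --pt "0 0 -0.001 0 -2 38 -0.5" --pt "0 0 -0.001 0 -2 40 -0.5" --pt "0 0 -0.001 0 -2 40 -0.5" --pt "0 0 -0.001 0 -2 40 -0.5"

```text
time: 50.9
ee_pos: [0.5149, -0.1071, 0.0716]
eef_rot: [0.036, 0.999, 0.001, -0.0]
ft_force: [-6.2, 0.6, 11.1]
width: 0.0515
grip_force: 20.0
```

Emit:
jog_arm --pt "0 0 0 0 0 0 0.5" --pt "0 0 0 0 0 0 0.5" --pt "0 0 0 0 0 0 0.5" --pt "0 0 0 0 0 0 0.5" --pt "0 0 0 0 0 -40 0.5" --pt "0 0 0 0 0 -85 0.5" --pt "0 0 0 0 0 -130 0.5" --pt "0 0 0 0 0 -150 0.5" --pt "0 0 0 0 0 -150 0.5" --pt "0 0 0 0 0 -150 0.5"

```text
time: 51.9
ee_pos: [0.515, -0.1077, 0.2209]
eef_rot: [0.036, 0.999, 0.001, 0.0]
ft_force: [-0.2, -0.4, 0.0]
width: 0.0652
grip_force: 0.0
```

```bash
python3 after.py
```

```text
[ 0.51500234 -0.10774597  0.22089395] [-0.2 -0.4  0. ] [ 1.16  0.33 -1.23  1.68  0.32  1.36  1.38]
dash own [-0.1168  0.0011] ang 179.46 r 0.1168 18
dash own [-0.0603 -0.1011] ang 239.19 r 0.1177 11
dash own [-0.0577  0.101 ] ang 119.74 r 0.1163 19
lid own [-0.0873 -0.    ] z 0.10903601757259862 ang err 0.38052929141650793 -0.47238049731484466
lid own [-0.0598 -0.0738] z 0.1084908656963125 ang err -265.23852755664285 38.98955433033467
knob [ 0.42568827 -0.15575849  0.11345319] [ 0.42597103 -0.15634105]
turn [ 0.002 -0.    -0.314] shift [ 84.9 -55.   60.2]
turn [ 0.002 -0.    -0.314] shift [ 84.9 -55.2 144.2]
```

Good again. Stroke 4.

Emit:
jog_arm --pt "0 0 -0.1 30 -20 0 -0.17" --pt "0 0 -0.2 60 -40 20 -0.17" --pt "0 0 -0.315 85 -55 40 -0.17" --pt "0 0 -0.315 85 -55 60 -0.17" --pt "0 0 -0.315 85 -55 60 -0.17" --pt "0 0 -0.315 85 -55 60 -0.17" --pt "0 0 -0.315 85 -55 90 -0.17" --pt "0 0 -0.315 85 -55 120 -0.17" --pt "0 0 -0.315 85 -55 144 -0.17" --pt "0 0 -0.315 85 -55 144 -0.17" --pt "0 0 -0.315 85 -55 144 -0.17"

```text
time: 53.05
ee_pos: [0.4278, -0.1545, 0.0782]
eef_rot: [-0.123, 0.992, 0.001, 0.001]
ft_force: [0.8, -1.1, 0.8]
width: 0.0363
grip_force: 0.0
```

Emit:
jog_arm --pt "0 0 -0.043 1 -26 1 -0.17" --pt "0 0 -0.09 -2 -45 1 -0.17" --pt "0 0 -0.137 -7 -63 1 -0.17" --pt "0 0 -0.184 -14 -81 1 -0.17" --pt "0 0 -0.231 -23 -98 1 -0.17" --pt "0 0 -0.279 -34 -114 1 -0.17" --pt "0 0 -0.326 -46 -129 1 -0.17" --pt "0 0 -0.373 -60 -142 1 -0.17" --pt "0 0 -0.42 -75 -154 1 -0.17" --pt "0 0 -0.468 -91 -164 1 -0.17" --pt "0 0 -0.498 -102 -170 1 -0.17" --pt "0 0 -0.498 -105 -171 1 -0.17"

```text
time: 54.25
ee_pos: [0.5674, -0.2957, 0.0772]
eef_rot: [-0.363, 0.932, 0.003, -0.002]
ft_force: [-27.2, 8.3, 10.2]
width: 0.0366
grip_force: 12.2
```

Emit:
jog_arm --pt "0 0 0 0 0 0 -0.17" --pt "0 0 0 0 -1 0 -0.17" --pt "0 0 0 0 -1 0 -0.17"

```text
time: 54.55
ee_pos: [0.5674, -0.2955, 0.0772]
eef_rot: [-0.363, 0.932, 0.004, -0.002]
ft_force: [-19.8, 8.6, 5.7]
width: 0.0364
grip_force: 9.9
```

```bash
python3 ck.py
```

```text
[ 0.56735075 -0.29549597  0.07717582] [-19.8   8.6   5.7] 9.935648418031633 [ 1.15  0.75 -1.07  1.53  0.67  1.28  2.3 ] [-0.006  0.005 -1.   ]
knob theta if touching 1.1165541521563878 r 0.1812827634428825 yaw off 0.4997316821320741
red 900 [[ 0.5572 -0.2959  0.1121]
 [ 0.5721 -0.2802  0.1152]]
[ 0.56296866 -0.28910098]
```

Emit:
jog_arm --pt "0 0 0.054 13 21 0 -0.17" --pt "0 0 0.122 25 46 0 -0.17" --pt "0 0 0.189 33 72 0 -0.17" --pt "0 0 0.256 36 99 0 -0.17" --pt "0 0 0.323 36 126 0 -0.17" --pt "0 0 0.39 32 153 0 -0.17" --pt "0 0 0.457 23 179 0 -0.17" --pt "0 0 0.502 12 201 0 -0.17" --pt "0 0 0.502 12 201 0 -0.17" --pt "0 0 0.502 12 201 0 -0.17" --pt "0 0 0.502 12 201 0 -0.17" --pt "0 0 0.502 12 201 0 -0.17"

```text
time: 55.8
ee_pos: [0.4263, -0.158, 0.0765]
eef_rot: [-0.119, 0.993, 0.001, 0.001]
ft_force: [0.1, -0.1, -0.1]
width: 0.0358
grip_force: 0.0
```

Emit:
jog_arm --pt "0 0 0 0 0 -40 -0.17" --pt "0 0 0 0 0 -90 -0.17" --pt "0 0 0 0 0 -120 -0.17" --pt "0 0 0 0 0 -120 0.7" --pt "0 0 0 0 0 -120 0.7"

```text
time: 56.3
ee_pos: [0.4257, -0.1584, 0.1964]
eef_rot: [-0.119, 0.993, 0.0, 0.001]
ft_force: [-0.4, -0.0, -0.4]
width: 0.0452
grip_force: 0.0
```

```bash
python3 after.py|head -4; python3 pick.py go .568 .417 -158
```

```text
[ 0.42572294 -0.15843926  0.19640664] [-0.4 -0.  -0.4] [ 1.65  0.1  -1.42  1.88  0.1   1.25  2.01]
dash own [-0.2053  0.1685] ang 140.62 r 0.2656 3
knob [ 0.4250219  -0.15635438  0.11342265] [ 0.42597103 -0.15634105]
turn [ 0.002  0.001 -0.004] shift [-1.1  1.4 35.6]
[ 0.42523412 -0.15806602  0.19564001]
top purple 153 [0.57  0.417 0.077]
tray 892 ((0.43407902121543884, 0.12082135677337646), (0.15849654376506805, 0.11388608813285828))
turn [ 0.003  0.001 -0.145] shift [-274.9  524.5   -3.1]
```

Emit:
jog_arm --pt "0 0 -0.01 -22 42 -3 0.7" --pt "0 0 -0.02 -44 84 -3 0.7" --pt "0 0 -0.03 -66 126 -3 0.7" --pt "0 0 -0.04 -88 168 -3 0.7" --pt "0 0 -0.05 -110 210 -3 0.7" --pt "0 0 -0.06 -132 252 -3 0.7" --pt "0 0 -0.08 -154 294 -3 0.7" --pt "0 0 -0.09 -176 336 -3 0.7" --pt "0 0 -0.1 -198 378 -3 0.7" --pt "0 0 -0.11 -220 420 -3 0.7" --pt "0 0 -0.13 -242 462 -3 0.7" --pt "0 0 -0.145 -263 502 -3 0.7"

```text
time: 57.6
ee_pos: [0.5616, 0.3946, 0.1971]
eef_rot: [-0.192, 0.981, -0.0, -0.001]
ft_force: [0.9, -0.3, -0.0]
width: 0.0738
grip_force: 0.0
```

Emit:
jog_arm --pt "0 0 0 -12 22 0 0.7" --pt "0 0 0 -12 22 0 0.7" --pt "0 0 0 -12 22 0 0.7"

```text
time: 57.9
ee_pos: [0.5639, 0.4181, 0.1979]
eef_rot: [-0.192, 0.981, 0.0, -0.001]
ft_force: [0.2, -0.5, -0.0]
width: 0.0738
grip_force: 0.0
```

```bash
python3 pick.py r .568 .417
```

```text
[0.56388721 0.41809012 0.19787482] [-0.09  0.74 -1.06  1.22  0.63  1.52  0.91]
jar [0.56668246 0.41866777] 0.07503360766320671 ang -154.56705017046468 -157.85325335273512
turn [ 0.    -0.001 -0.002] shift [ -2.7   0.9 163.5]
from grasp to bay:
turn [0.    0.    0.458] shift [ 245.2 -467.8 -120. ]
```

Emit:
jog_arm --pt "0 0 -0.002 -3 1 40 0.7" --pt "0 0 -0.002 -3 1 80 0.7" --pt "0 0 -0.002 -3 1 120 0.7" --pt "0 0 -0.002 -3 1 148 0.7" --pt "0 0 -0.002 -3 1 163 0.7" --pt "0 0 -0.002 -3 1 163 0.7" --pt "0 0 -0.002 -3 1 163 -0.5" --pt "0 0 -0.002 -3 1 163 -0.5" --pt "0 0 -0.002 -3 1 163 -0.5" --pt "0 0 -0.002 -3 1 163 -0.5" --pt "0 0 -0.002 -3 1 163 -0.5" --pt "0 0 -0.002 -3 1 163 -0.5"

```text
time: 59.15
ee_pos: [0.568, 0.42, 0.0385]
eef_rot: [-0.192, 0.981, 0.001, 0.001]
ft_force: [0.2, -1.1, 6.1]
width: 0.0512
grip_force: 20.0
```

Emit:
jog_arm --pt "0 0 0 0 0 -40 -0.5" --pt "0 0 0 0 0 -85 -0.5" --pt "0 0 0 0 0 -130 -0.5" --pt "0 0 0 0 0 -150 -0.5" --pt "0 0 0.03 22 -41 -150 -0.5" --pt "0 0 0.07 43 -83 -150 -0.5" --pt "0 0 0.11 65 -125 -150 -0.5" --pt "0 0 0.15 87 -167 -150 -0.5" --pt "0 0 0.19 109 -208 -150 -0.5" --pt "0 0 0.23 131 -250 -150 -0.5" --pt "0 0 0.28 153 -292 -150 -0.5" --pt "0 0 0.32 175 -334 -150 -0.5"

```text
time: 60.35
ee_pos: [0.5305, 0.0423, 0.1865]
eef_rot: [-0.032, 0.999, 0.001, 0.001]
ft_force: [1.0, -0.6, -0.4]
width: 0.0514
grip_force: 20.2
```

```bash
python3 bay.py
```

```text
20.172545488458127 0.051444177806309395 [0.530473   0.04232576 0.18650995] [ 1.  -0.6 -0.4] [ 0.83  0.37 -1.2   1.71  0.36  1.3   1.2 ]
turn [0.001 0.001 0.136] shift [  24.3 -148.2  114.3]
```

Emit:
jog_arm --pt "0 0 0.04 7 -42 0 -0.5" --pt "0 0 0.08 14 -85 0 -0.5" --pt "0 0 0.12 21 -127 0 -0.5" --pt "0 0 0.136 24 -148 0 -0.5" --pt "0 0 0.136 24 -148 0 -0.5" --pt "0 0 0.136 24 -148 20 -0.5" --pt "0 0 0.136 24 -148 45 -0.5" --pt "0 0 0.136 24 -148 65 -0.5" --pt "0 0 0.136 24 -148 75 -0.5" --pt "0 0 0.136 24 -148 75 -0.5" --pt "0 0 0.136 24 -148 75 -0.5" --pt "0 0 0.136 24 -148 75 -0.5"

```text
time: 61.55
ee_pos: [0.5178, -0.1047, 0.1124]
eef_rot: [0.035, 0.999, 0.001, 0.001]
ft_force: [-0.1, -0.4, -1.4]
width: 0.0516
grip_force: 20.2
```

```bash
python3 bay.py
```

```text
20.171319495420903 0.051619135851474915 [ 0.5178235  -0.10470136  0.11236917] [-0.1 -0.4 -1.4] [ 1.04  0.42 -1.1   1.81  0.41  1.16  1.31]
turn [0.002 0.002 0.002] shift [ 1.8 -2.5 40.4]
```

Emit:
jog_arm --pt "0 0 0.002 1 -2.5 0 -0.5" --pt "0 0 0.002 1 -2.5 10 -0.5" --pt "0 0 0.002 1 -2.5 22 -0.5" --pt "0 0 0.002 1 -2.5 32 -0.5" --pt "0 0 0.002 1 -2.5 38 -0.5" --pt "0 0 0.002 1 -2.5 40 -0.5" --pt "0 0 0.002 1 -2.5 40 -0.5" --pt "0 0 0.002 1 -2.5 40 -0.5"

```text
time: 62.35
ee_pos: [0.5157, -0.1072, 0.0717]
eef_rot: [0.036, 0.999, 0.001, -0.0]
ft_force: [-4.6, -0.6, 13.0]
width: 0.0514
grip_force: 20.0
```

Emit:
jog_arm --pt "0 0 0 0 0 0 0.5" --pt "0 0 0 0 0 0 0.5" --pt "0 0 0 0 0 0 0.5" --pt "0 0 0 0 0 0 0.5" --pt "0 0 0 0 0 -40 0.5" --pt "0 0 0 0 0 -85 0.5" --pt "0 0 0 0 0 -130 0.5" --pt "0 0 0 0 0 -150 0.5" --pt "0 0 0 0 0 -150 0.5" --pt "0 0 0 0 0 -150 0.5"

```text
time: 63.35
ee_pos: [0.5157, -0.1078, 0.2209]
eef_rot: [0.036, 0.999, 0.001, 0.0]
ft_force: [0.2, 0.1, -0.1]
width: 0.065
grip_force: 0.0
```

```bash
python3 after.py
```

```text
[ 0.51569367 -0.10777008  0.22088129] [ 0.2  0.1 -0.1] [ 1.13  0.31 -1.18  1.68  0.29  1.35  1.4 ]
dash own [-0.1171  0.0012] ang 179.41 r 0.1171 18
dash own [-0.0605 -0.1011] ang 239.1 r 0.1178 12
dash own [-0.0577  0.1012] ang 119.69 r 0.1165 20
lid own [-0.0875  0.0001] z 0.10905050681852485 ang err 1.8457031339929983 -0.49129698156571067
lid own [-0.0599 -0.0742] z 0.10852750281933404 ang err -267.23689063981715 41.38225436550067
knob [ 0.4256559  -0.15589478  0.11336823] [ 0.42597103 -0.15634105]
turn [ 0.002 -0.    -0.314] shift [ 85.6 -55.   60.1]
turn [ 0.002 -0.    -0.314] shift [ 85.6 -55.2 144.1]
```

Final stroke, which brings the empty pocket to the bay.

Emit:
jog_arm --pt "0 0 -0.1 30 -20 0 -0.17" --pt "0 0 -0.2 60 -40 20 -0.17" --pt "0 0 -0.315 85 -55 40 -0.17" --pt "0 0 -0.315 85 -55 60 -0.17" --pt "0 0 -0.315 85 -55 60 -0.17" --pt "0 0 -0.315 85 -55 60 -0.17" --pt "0 0 -0.315 85 -55 90 -0.17" --pt "0 0 -0.315 85 -55 120 -0.17" --pt "0 0 -0.315 85 -55 144 -0.17" --pt "0 0 -0.315 85 -55 144 -0.17" --pt "0 0 -0.315 85 -55 144 -0.17"

```text
time: 64.5
ee_pos: [0.4284, -0.1549, 0.0781]
eef_rot: [-0.122, 0.992, 0.001, 0.001]
ft_force: [-0.5, 0.3, 1.1]
width: 0.036
grip_force: 0.0
```

Emit:
jog_arm --pt "0 0 -0.043 1 -26 1 -0.17" --pt "0 0 -0.09 -2 -45 1 -0.17" --pt "0 0 -0.137 -7 -63 1 -0.17" --pt "0 0 -0.184 -14 -81 1 -0.17" --pt "0 0 -0.231 -23 -98 1 -0.17" --pt "0 0 -0.279 -34 -114 1 -0.17" --pt "0 0 -0.326 -46 -129 1 -0.17" --pt "0 0 -0.373 -60 -142 1 -0.17" --pt "0 0 -0.42 -75 -154 1 -0.17" --pt "0 0 -0.468 -91 -164 1 -0.17" --pt "0 0 -0.498 -102 -170 1 -0.17" --pt "0 0 -0.498 -105 -171 1 -0.17"

```text
time: 65.7
ee_pos: [0.5675, -0.2958, 0.077]
eef_rot: [-0.363, 0.932, 0.004, -0.003]
ft_force: [-32.0, 6.1, 14.9]
width: 0.0369
grip_force: 13.2
```

Emit:
jog_arm --pt "0 0 0 0 0 0 -0.17" --pt "0 0 0 0 -1 0 -0.17" --pt "0 0 0 0 -1 0 -0.17"

```text
time: 66.0
ee_pos: [0.5673, -0.2956, 0.0771]
eef_rot: [-0.363, 0.932, 0.004, -0.003]
ft_force: [-22.9, 8.8, 7.9]
width: 0.0361
grip_force: 11.4
```

```bash
python3 ck.py
```

```text
[ 0.56732767 -0.29558664  0.07708547] [-22.9   8.8   7.9] 11.421931296499679 [ 1.13  0.73 -1.04  1.53  0.64  1.27  2.31] [-0.008  0.005 -1.   ]
knob theta if touching 1.1165391638395565 r 0.18137524434537022 yaw off 0.49954778073628514
red 909 [[ 0.5571 -0.2959  0.1119]
 [ 0.5721 -0.2801  0.1152]]
[ 0.56296866 -0.28910098]
```

Return, lift, then go above the bay for a final look.

Emit:
jog_arm --pt "0 0 0.054 13 21 0 -0.17" --pt "0 0 0.122 25 46 0 -0.17" --pt "0 0 0.189 33 72 0 -0.17" --pt "0 0 0.256 36 99 0 -0.17" --pt "0 0 0.323 36 126 0 -0.17" --pt "0 0 0.39 32 153 0 -0.17" --pt "0 0 0.457 23 179 0 -0.17" --pt "0 0 0.502 12 201 0 -0.17" --pt "0 0 0.502 12 201 0 -0.17" --pt "0 0 0.502 12 201 0 -0.17" --pt "0 0 0.502 12 201 0 -0.17" --pt "0 0 0.502 12 201 0 -0.17"

```text
time: 67.25
ee_pos: [0.427, -0.1581, 0.0766]
eef_rot: [-0.119, 0.993, 0.001, 0.001]
ft_force: [0.5, 0.1, -0.1]
width: 0.0361
grip_force: 0.0
```

Emit:
jog_arm --pt "0 0 0 0 0 -40 -0.17" --pt "0 0 0 0 0 -90 -0.17" --pt "0 0 0 0 0 -130 -0.17" --pt "0 0 0 0 0 -170 -0.17" --pt "0 0 0.1 -33 9 -180 0" --pt "0 0 0.2 -66 18 -180 0" --pt "0 0 0.314 -98 28 -180 0" --pt "0 0 0.314 -98 28 -180 0" --pt "0 0 0.314 -98 28 -180 0"

```text
time: 68.15
ee_pos: [0.5164, -0.1049, 0.2559]
eef_rot: [0.036, 0.999, 0.003, 0.0]
ft_force: [-0.5, 0.5, 0.4]
width: 0.0441
grip_force: 0.0
```

```bash
python3 after.py; python3 - <<'E'
from h import *
import numpy as np
c=cam("wrist");t=cam("top")
a=cv2.resize(c["image"][:300,100:460],(480,400)); b=cv2.resize(t["image"][80:280,140:400],(520,400),interpolation=cv2.INTER_CUBIC)
cv2.imwrite("pics/fin.png",cv2.cvtColor(cv2.resize(np.hstack([a,b]),(800,320)),cv2.COLOR_RGB2BGR))
E
```

```text
[ 0.51638276 -0.10489182  0.25593103] [-0.5  0.5  0.4] [ 1.19  0.32 -1.27  1.62  0.3   1.43  1.39]
dash own [-0.1174  0.0004] ang 179.8 r 0.1174 13
dash own [-0.0604 -0.1019] ang 239.34 r 0.1185 8
dash own [-0.058  0.101] ang 119.87 r 0.1165 15
lid own [-0.0602 -0.0748] z 0.10875622649789529 ang err -264.4638262571337 43.1424747111393
lid own [-0.0581  0.0702] z 0.10859246541655657 ang err -101.42742384246091 -39.662214978289114
knob [ 0.42576351 -0.15568593  0.11345767] [ 0.42597103 -0.15634105]
turn [ 0.004  0.001 -0.314] shift [ 85.7 -57.   95.7]
turn [ 0.004  0.001 -0.314] shift [ 85.8 -57.3 179.7]
```

View pics/fin.png

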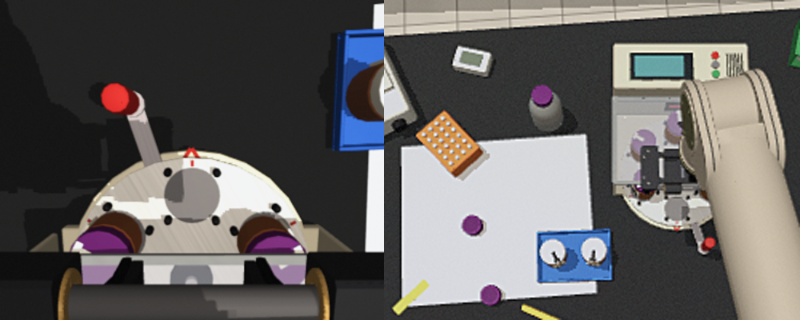

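The bay is empty and indexed, and both spent jars stand in the tray. I move the arm aside for one last look through the clear hood.

Emit:
jog_arm --pt "0 0 0 10 45 -20 0" --pt "0 0 0 20 90 -20 0" --pt "0 0 0 30 135 -20 0" --pt "0 0 0 40 180 -20 0" --pt "0 0 0 50 225 -20 0" --pt "0 0 0 50 270 -20 0" --pt "0 0 0 50 315 -20 0" --pt "0 0 0 50 360 -20 0" --pt "0 0 0 50 400 -20 0" --pt "0 0 0 50 400 -20 0"

```text
time: 69.3
ee_pos: [0.4921, 0.3008, 0.2772]
eef_rot: [0.033, 0.999, 0.002, -0.0]
ft_force: [-0.4, 0.4, -0.5]
width: 0.0438
grip_force: 0.0
```

```bash
python3 - <<'E'
from h import *
t=cam("top"); save(t,"fin2.png",(270,90,390,250),3.5)
E
```

```text
(no output)
```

View pics/fin2.png

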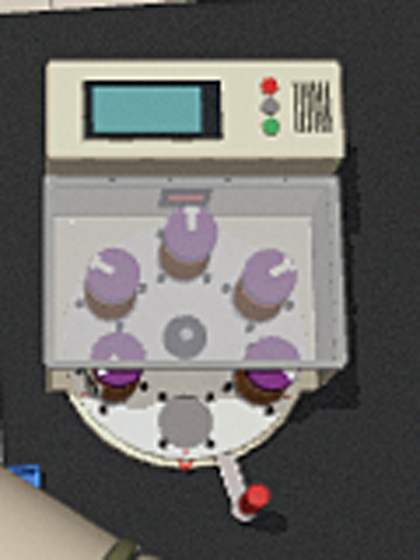

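The picture shows all five jars standing under the hood with their pointers outward. The bay at (185,420) is empty and the lever is at rest.

```bash
python3 -c "
from bench import order
print(order.close_job())"
```

```text
the job is handed in; nothing more can be done
None
```

The job is handed in: both spent jars stand in the blue tray, all five purple-lidded jars are under the hood with their codes facing outward, the bay is empty and the table is indexed.

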